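# Fit the plate and load the electrode stand

## Task

Get the electrode stand ready for the lesson: first find which of the three aluminium plates drops over the two dowel pins of its pin block, trying them if need be, and leave that plate seated flat on the block; then move every rod from the wooden rack into a clear tube of its own and push it fully home against the stiff slug inside. The two plates that do not fit end lying flat on the bench, off the stand, and the other things on the bench are left alone.

Things in the scene. Friction and masses are not known exactly. Their poses are not given: they have to be found in the camera images.
- stand: Fixed electrode stand: grey base board 190 mm (x) by 210 mm (y), 15 mm thick, origin under its centre on the bench. A heavy steel pin block lies in a shallow frame on its -x half, centred 50 mm from the board's centre; five clear upright tubes stand in a row along y at x = +55 mm, 40 mm apart. Its place and yaw vary.
- tube_1 (a point): Mouth centre of a clear upright tube, z up: outside 19 mm, bore 13 mm, mouth 90 mm above the bench. A stiff rubber slug inside has its top 40 mm below the mouth; a rod's weight does not move it, a push of about 5 N drives it down 28 mm to its stop, where it stays. With a rod home at the stop, its handle's lower end is 24 mm and the handle's centre 46 mm above the mouth.
- tube_2 (a point): Mouth centre of a clear upright tube, z up: outside 19 mm, bore 13 mm, mouth 90 mm above the bench. A stiff rubber slug inside has its top 40 mm below the mouth; a rod's weight does not move it, a push of about 5 N drives it down 28 mm to its stop, where it stays. With a rod home at the stop, its handle's lower end is 24 mm and the handle's centre 46 mm above the mouth.
- tube_3 (a point): Mouth centre of a clear upright tube, z up: outside 19 mm, bore 13 mm, mouth 90 mm above the bench. A stiff rubber slug inside has its top 40 mm below the mouth; a rod's weight does not move it, a push of about 5 N drives it down 28 mm to its stop, where it stays. With a rod home at the stop, its handle's lower end is 24 mm and the handle's centre 46 mm above the mouth.
- tube_4 (a point): Mouth centre of a clear upright tube, z up: outside 19 mm, bore 13 mm, mouth 90 mm above the bench. A stiff rubber slug inside has its top 40 mm below the mouth; a rod's weight does not move it, a push of about 5 N drives it down 28 mm to its stop, where it stays. With a rod home at the stop, its handle's lower end is 24 mm and the handle's centre 46 mm above the mouth.
- tube_5 (a point): Mouth centre of a clear upright tube, z up: outside 19 mm, bore 13 mm, mouth 90 mm above the bench. A stiff rubber slug inside has its top 40 mm below the mouth; a rod's weight does not move it, a push of about 5 N drives it down 28 mm to its stop, where it stays. With a rod home at the stop, its handle's lower end is 24 mm and the handle's centre 46 mm above the mouth.
- seat_1 (a point): Centre of the top face of a steel pin block, 56 mm (x) by 96 mm (y) by 10 mm, its top 25 mm above the bench; y along its long side. Two 8 mm round-topped dowel pins rise 11 mm from it, set out alike about the centre. Of three blocks with different pin layouts just one is present (the others read None); which plate fits is to be found by trying or looking.
- seat_2 (a point): Centre of the top face of a steel pin block, 56 mm (x) by 96 mm (y) by 10 mm, its top 25 mm above the bench; y along its long side. Two 8 mm round-topped dowel pins rise 11 mm from it, set out alike about the centre. Of three blocks with different pin layouts just one is present (the others read None); which plate fits is to be found by trying or looking.
- seat_3 (a point): Centre of the top face of a steel pin block, 56 mm (x) by 96 mm (y) by 10 mm, its top 25 mm above the bench; y along its long side. Two 8 mm round-topped dowel pins rise 11 mm from it, set out alike about the centre. Of three blocks with different pin layouts just one is present (the others read None); which plate fits is to be found by trying or looking.
- grip_a (a point): Centre of the upright black grip bar in the middle of a loose plate, 27 mm above the plate's underside; y along the plate's long side. The bar is 26 mm (x) by 14 mm (y) and rises 42 mm above the plate's top face. When the plate is seated on the pin block this point is 27 mm above the block's top; a plate that does not fit stays up on the pins, 11 mm higher.
- plate_a: The aluminium plate carrying grip_a: 56 mm (x) by 96 mm (y), 6 mm thick, 0.11 kg; origin at the centre of its underside. Two 12 mm holes, set out alike about the centre; the three plates differ only in where the holes are. The fitting one drops over both pins with its long side along the block's, either way round.
- grip_b (a point): Centre of the upright black grip bar in the middle of a loose plate, 27 mm above the plate's underside; y along the plate's long side. The bar is 26 mm (x) by 14 mm (y) and rises 42 mm above the plate's top face. When the plate is seated on the pin block this point is 27 mm above the block's top; a plate that does not fit stays up on the pins, 11 mm higher.
- plate_b: The aluminium plate carrying grip_b: 56 mm (x) by 96 mm (y), 6 mm thick, 0.11 kg; origin at the centre of its underside. Two 12 mm holes, set out alike about the centre; the three plates differ only in where the holes are. The fitting one drops over both pins with its long side along the block's, either way round.
- grip_c (a point): Centre of the upright black grip bar in the middle of a loose plate, 27 mm above the plate's underside; y along the plate's long side. The bar is 26 mm (x) by 14 mm (y) and rises 42 mm above the plate's top face. When the plate is seated on the pin block this point is 27 mm above the block's top; a plate that does not fit stays up on the pins, 11 mm higher.
- plate_c: The aluminium plate carrying grip_c: 56 mm (x) by 96 mm (y), 6 mm thick, 0.11 kg; origin at the centre of its underside. Two 12 mm holes, set out alike about the centre; the three plates differ only in where the holes are. The fitting one drops over both pins with its long side along the block's, either way round.
- rack: Fixed wooden rack, 50 mm (x) by 210 mm (y), its top shelf 110 mm above the bench, origin under its centre, five 12 mm square holes 40 mm apart in a row along y. The rods hang in the holes, their handles resting on the shelf. Its place and yaw vary.
- handle_1 (a point): Centre (half-way up) of the square black handle of an electrode rod, z along the rod, upwards. Handle 16 by 16 mm (its sides along x and y) and 44 mm long; below it a steel rod 8 mm across and 92 mm long with a round tip; all 50 g. Three to five rods are present (an absent one reads None); they are alike.
- handle_2 (a point): Centre (half-way up) of the square black handle of an electrode rod, z along the rod, upwards. Handle 16 by 16 mm (its sides along x and y) and 44 mm long; below it a steel rod 8 mm across and 92 mm long with a round tip; all 50 g. Three to five rods are present (an absent one reads None); they are alike.
- handle_3 (a point): Centre (half-way up) of the square black handle of an electrode rod, z along the rod, upwards. Handle 16 by 16 mm (its sides along x and y) and 44 mm long; below it a steel rod 8 mm across and 92 mm long with a round tip; all 50 g. Three to five rods are present (an absent one reads None); they are alike.
- handle_4 (a point): Centre (half-way up) of the square black handle of an electrode rod, z along the rod, upwards. Handle 16 by 16 mm (its sides along x and y) and 44 mm long; below it a steel rod 8 mm across and 92 mm long with a round tip; all 50 g. Three to five rods are present (an absent one reads None); they are alike.
- handle_5 (a point): Centre (half-way up) of the square black handle of an electrode rod, z along the rod, upwards. Handle 16 by 16 mm (its sides along x and y) and 44 mm long; below it a steel rod 8 mm across and 92 mm long with a round tip; all 50 g. Three to five rods are present (an absent one reads None); they are alike.
- weight: Bystander: brass weight, 44 mm across, 64 mm high; origin under its centre. Not to be disturbed.
- beaker: Bystander: glass beaker, 68 mm across, 85 mm high; origin under its centre. Not to be disturbed.
- magnet: Bystander: bare steel bar, 20 by 80 by 14 mm, lying on the bench; origin under its centre. Not to be disturbed.

How it is judged:
By the outcome, as a careful person would: the job done as asked, in the order asked, and still so for the second after the job is handed in, with the robot touching nothing.
Of rod_1, rod_2, rod_3, rod_4, rod_5 only 3 to 5 are there at a start; the rules pass over those that are not, and their reading is None.
Of block_1, block_2, block_3 only 1 to 1 are there at a start; the rules pass over those that are not, and their reading is None.
At some moment in a run one of plate_a, plate_b, plate_c may be knocked a few centimetres aside while the robot is not near it.
It also fails if it takes over 210 s, if anything falls off the work surface, if the arm or the gripper's body presses on something with over 40 N, if the wrist force passes 120 N, or if a joint passes its speed limit or range.

## Robot

A 6-joint arm with a two-finger parallel gripper is mounted at the origin on the work surface. World frame = base frame: x ahead of the robot, y to its left, z up, the work surface at z = 0. Lengths are in m, angles in rad, forces in N, time in s.
With the tool pointing down it reaches from about 0.375 to 0.9 m from the base axis. Payload 3.1 kg.
Tool frame: the origin (TCP) lies between the finger pads; the fingertips stand 19 mm ahead of it and the grasp point (between the pads) is the TCP; z points along the fingers, y is the direction in which the jaws open and shut (so a half turn about z gives the same grasp; the last joint's range is limited). The gripper opens to 85 mm and grips with 20 to 120 N. Pads are 22 mm wide; open, the fingers measure 114 mm over their backs; the gripper's body (76 mm by 85 mm) begins 54 mm behind the grasp point. The pads swing forward as they close: fully open they stand 13 mm farther back than shut.
Start: joints at [0.975, 0.527, 1.433, -0, 1.181, -0.178], TCP at [0.254, 0.571, 0.25] pointing down, gripper open.
Joint ranges: [-3.08, 3.08], [-0.75, 2.2], [0.22, 2.44], [-1.43, 4.57], [0, 2.65], [-2.85, 2.85]. Speed limits (rad/s): [2.79, 2.79, 3.14, 3.14, 3.14, 3.14].

## Interface

Orientations are given as a unit quaternion [x, y, z, w].
In Python, from station import manip, optics, job gives the robot as it stands.
- The arm moves only by the shell command python3 -m inch 'ROWS' [OPENING] [FORCE]. ROWS is JSON, one flat list of numbers, 4 for each row, row after row: the shift along the world's x, y, z in cm, then the turn about the world's z in rad. A call has 1 to 20 rows; each row shifts and turns the commanded pose from where the row before left it; what a row does not reach is not made up. A row lasts 1/8 s, in which the tool goes at most 62.5 mm and 10.7 degrees, less where a joint would pass 70% of its speed; a pose out of reach is approached as far as the arm can. A call with a gripper value outside its range is refused whole. OPENING is the opening in per cent of the stroke, from 0 (shut) to 100 (fully open), set as the call begins (- or left out, the last holds). The fingers move at their own pace and stop on an object; FORCE is the grip in N (left out, the last holds). Time passes only in rows, so rows that do not move let the fingers close. It gives the time, the measured TCP pose, the force and the opening at its end, in the units of the state.
- manip.sense(): the state, without advancing time (a new reading comes with each control period).
- optics.snapshot(name): name is "side" or "top" or "wrist"; returns (picture, depth): 400x640x3 uint8, red, green, blue; 400x640 float32, m along the optical axis (not along the pixel's ray), 0 where there is no reading.
- optics.camera_model(name): a dict with "mtx" (3x3 intrinsics, pixels), "dist_coeffs" ([k1, k2, p1, p2, k3] as OpenCV has them; the pictures are not rectified), "camera_from_world" (4x4, takes a point from world to camera coordinates); the wrist camera has in their place "tool_from_camera" (4x4, takes a point from camera to tool coordinates, whose origin is the TCP and whose axes are the flange's). Camera axes: x right, y up, looking along -z (the intrinsics and any distortion apply to the point x, -y, -z); pixel columns grow to the right and rows downward; lengths in m; the calibration is good to about 2 mm. A picture is of the moment at which its call begins: read the wrist's pose just before it. camera_model takes no time and is no camera call.
- job.sign_off(): hands the job in, once; it reports no verdict.
The state is a dict: "t": time; "q": joint angles; "qd": joint speeds; "tau": joint torques, N m; "tcp_pos": TCP position; "tool_rot": TCP orientation; "force": force on the tool from outside, world axes, zero at the start; "ft_torque": the same for the moment, N m; "finger_gap": opening from 0.0 (shut) to 1.0 (fully open).
Only numpy, scipy, OpenCV 4.12 (cv2) and the standard library are available. Lean on these libraries where they do the work, as an engineer would, in place of code of your own. Each camera call takes 0.05 s, during which the arm holds its last target.

## Working session

There is one attempt and no reset: what is moved stays moved. The work goes in short steps, Python scripts to look and compute and a shell command to move; the robot and the scene stay as the last step left them, time stands still between calls to the robot, and variables do not carry over. Pictures are saved under pics/ and viewed, and the job is handed in when it is done.

```bash
ls; mkdir -p pics
cat > h.py <<'E'
import numpy as np, cv2
from station import manip, optics, job
def snap(name, fn):
    s=manip.sense(); im,d=optics.snapshot(name)
    cv2.imwrite('pics/'+fn+'.png', im[:,:,::-1]); np.savez('pics/'+fn+'.npz',im=im,d=d,pos=s['tcp_pos'],rot=s['tool_rot'])
    return im,d,s
E
python3 - <<'E'
from h import *
for n in ('side','top','wrist'):
    im,d,s=snap(n,n+'0'); m=optics.camera_model(n); print(n,{k:np.round(v,4).tolist() for k,v in m.items()})
print(s)
E
```

```text
pics
side {'mtx': [[375.7569, 0.0, 319.3719], [0.0, 375.7569, 204.1084], [0.0, 0.0, 1.0]], 'dist_coeffs': [-0.0444, 0.0, 0.0, 0.0, 0.0], 'camera_from_world': [[0.9126, -0.4085, -0.0163, -0.574], [0.2492, 0.5241, 0.8144, -0.2291], [-0.3241, -0.7473, 0.5801, -0.8133], [0.0, 0.0, 0.0, 1.0]]}
top {'mtx': [[454.3014, 0.0, 316.2956], [0.0, 454.3014, 208.0963], [0.0, 0.0, 1.0]], 'dist_coeffs': [-0.0249, 0.0, 0.0, 0.0, 0.0], 'camera_from_world': [[0.0217, -0.9998, -0.0, -0.0648], [0.9859, 0.0214, 0.1662, -0.6084], [-0.1662, -0.0037, 0.9861, -1.3316], [0.0, 0.0, 0.0, 1.0]]}
wrist {'mtx': [[308.4652, 0.0, 319.7774], [0.0, 308.4652, 203.5545], [0.0, 0.0, 1.0]], 'dist_coeffs': [-0.0503, 0.0, 0.0, 0.0, 0.0], 'tool_from_camera': [[0.0003, 0.9451, 0.3268, 0.0831], [1.0, -0.0005, 0.0005, -0.001], [0.0006, 0.3268, -0.9451, -0.1242], [0.0, 0.0, 0.0, 1.0]]}
{'t': 0.1, 'q': array([ 9.74491784e-01,  5.28390156e-01,  1.43376170e+00, -9.63199827e-06,
        1.18143038e+00, -1.78521082e-01]), 'qd': array([-0.00033237, -0.0033998 , -0.00301201, -0.00174398,  0.00015783,
        0.00125388]), 'tau': array([ 1.62274505e-04, -4.43303955e+01, -1.78585500e+01, -2.22736471e-04,
        3.79515768e-03,  3.00828981e-05]), 'tcp_pos': array([0.25322478, 0.57073789, 0.249425  ]), 'tool_rot': array([ 2.07373955e-01,  9.78261240e-01, -9.22752789e-04, -3.71704129e-04]), 'force': array([ 1.30223623,  0.54889315, -0.21902469]), 'ft_torque': array([ 0.0392305 , -0.04843346, -0.04218991]), 'finger_gap': 1.0011216648352288}
```

View pics/top0.png

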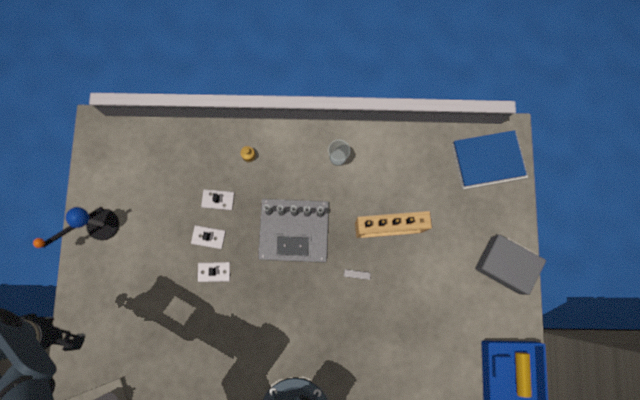

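View pics/side0.png

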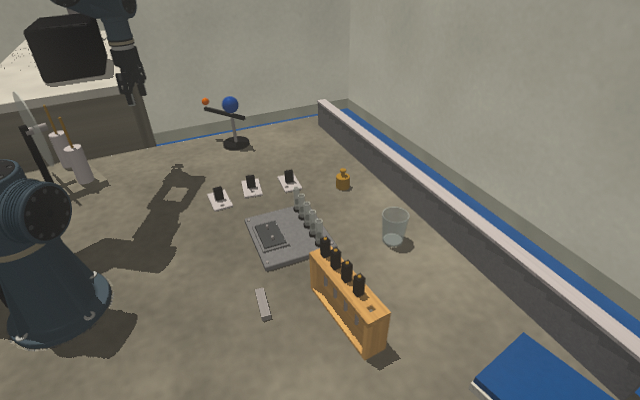

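View pics/wrist0.png

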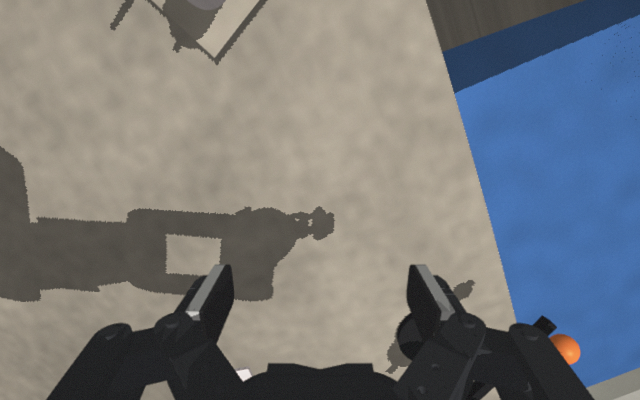

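The top view shows three white plates at (217,200), (208,237) and (213,271). The stand is around (294,230) with tubes along its top edge. The rack is around (394,223) with 4 rods, and its hole at (422,220) is empty. I'll zoom in and compute positions next.

```bash
cat >> h.py <<'E'
from scipy.spatial.transform import Rotation as R
def campose(name, s=None):
    m=optics.camera_model(name)
    if name=='wrist':
        T=np.eye(4); T[:3,:3]=R.from_quat(s['tool_rot']).as_matrix(); T[:3,3]=s['tcp_pos']
        return m, T@np.array(m['tool_from_camera'])
    return m, np.linalg.inv(np.array(m['camera_from_world']))
def ray(name, uv, s=None):
    m,W=campose(name,s)
    uv=np.asarray(uv,float).reshape(-1,1,2)
    n=cv2.undistortPoints(uv,np.array(m['mtx']),np.array(m['dist_coeffs'])).reshape(-1,2)
    d=np.c_[n[:,0],-n[:,1],-np.ones(len(n))]@W[:3,:3].T
    return W[:3,3], d
def onz(name, uv, z, s=None):
    o,d=ray(name,uv,s); return o+d*((z-o[2])/d[:,2])[:,None]
def proj(name,P,s=None):
    m,W=campose(name,s); V=np.linalg.inv(W); p=np.atleast_2d(P)@V[:3,:3].T+V[:3,3]
    return cv2.projectPoints(np.c_[p[:,0],-p[:,1],-p[:,2]],np.zeros(3),np.zeros(3),np.array(m['mtx']),np.array(m['dist_coeffs']))[0].reshape(-1,2)
def load(fn):
    z=np.load('pics/'+fn+'.npz'); return z['im'],z['d'],dict(tcp_pos=z['pos'],tool_rot=z['rot'])
E
python3 - <<'E'
from h import *
im,d,s=load('top0')
c=im[120:300,180:450]; cv2.imwrite('pics/topz.png',cv2.resize(c,None,fx=2.9,fy=2.9,interpolation=cv2.INTER_CUBIC)[:,:,::-1])
def blob(mask,amin=30):
    n,l,st,ce=cv2.connectedComponentsWithStats(mask.astype(np.uint8))
    for i in range(1,n):
        if st[i,4]>amin:
            pts=np.argwhere(l==i)[:,::-1]
            yield pts,st[i]
hsv=cv2.cvtColor(im,cv2.COLOR_RGB2HSV)
m=(hsv[...,1]<40)&(hsv[...,2]>190); m[:180]=0
for pts,st in blob(m):
    h=cv2.convexHull(pts.astype(np.int32)); P=onz('top',h.reshape(-1,2),0.006)[:,:2]
    print('white',st, [np.round(x,4) for x in cv2.minAreaRect((P*1000).astype(np.float32))])
m=(hsv[...,0]>8)&(hsv[...,0]<25)&(hsv[...,1]>110)&(hsv[...,2]>150)
for pts,st in blob(m):
    h=cv2.convexHull(pts.astype(np.int32)); P=onz('top',h.reshape(-1,2),0.11)[:,:2]
    print('wood',st, [np.round(x,4) for x in cv2.minAreaRect((P*1000).astype(np.float32))])
for u in [(329,200),(328,262),(262,201),(259,262)]: print(u,onz('top',u,0.015))
E
```

```text
white [202 191  21  17 166] [array([639.0714, 276.4214]), array([65.009 , 49.2228]), np.float64(86.4365)]
white [218 192  15  17 127] [array([636.9925, 237.9538]), array([51.3652, 44.6137]), np.float64(1.2215)]
white [192 227  32  21 341] [array([519.2928, 285.4774]), array([93.4625, 52.3739]), np.float64(81.3823)]
white [198 263  31  18 369] [array([412.6899, 261.6259]), array([51.8772, 93.138 ]), np.float64(1.3462)]
wood [241 146  13  13 110] [array([764.5806, 158.0618]), array([37.0168, 36.015 ]), np.float64(1.1925)]
wood [392 227  26   6  59] [array([ 543.0276, -308.4835]), array([12.9311, 72.38  ]), np.float64(3.8219)]
wood [ 34 239   7   8  46] [array([480.7861, 756.4377]), array([21.3102, 17.6827]), np.float64(6.9354)]
wood [518 354  12  43 428] [array([ 144.7934, -635.7261]), array([111.7315,  29.0524]), np.float64(0.4692)]
(329, 200) [[ 0.64233714 -0.09073194  0.015     ]]
(328, 262) [[ 0.44912815 -0.09097678  0.015     ]]
(262, 201) [[0.63460702 0.11904392 0.015     ]]
(259, 262) [[0.44447803 0.1203984  0.015     ]]
```

View pics/topz.png

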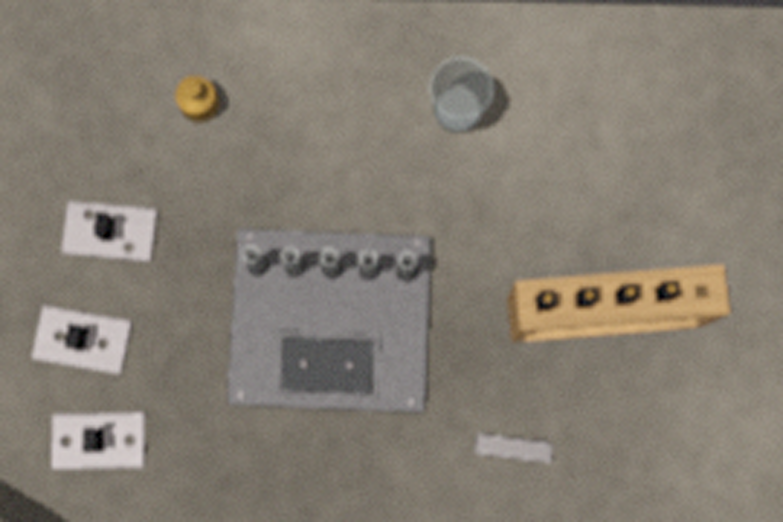

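The stand yaw is about +1.7°. The block's pins sit centred along its long side, which looks like the middle plate's hole layout. I'll move the wrist camera over for a closer look.

```bash
python3 -m inch '[1.8,-4.3,0,0.043,1.8,-4.3,0,0.043,1.8,-4.3,0,0.043,1.8,-4.3,0,0.043,1.8,-4.3,0,0.043,1.8,-4.3,0,0.043,1.8,-4.3,0,0.043,1.8,-4.3,0,0.043,1.8,-4.3,0,0.043,1.8,-4.3,0,0.043,0,0,0,0,0,0,0,0]'
python3 - <<'E'
from h import *
im,d,s=snap('wrist','w1'); print(s['t'],s['tcp_pos'],s['tool_rot'])
E
```

```text
t: 1.65
tcp_pos: [0.4331, 0.1414, 0.2501]
tool_rot: [-0.006, 1.0, 0.0, -0.001]
force: [-0.4, 0.4, -0.5]
finger_gap: 0.998
1.65 [0.43306579 0.14135061 0.25011866] [-5.54844564e-03  9.99984453e-01  1.87389990e-04 -5.23080169e-04]
```

View pics/w1.png

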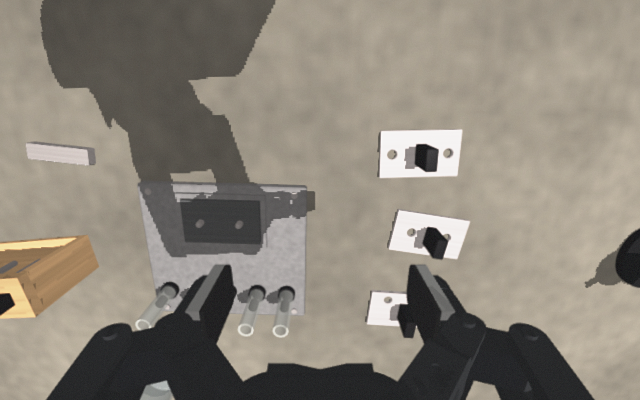

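The wrist view shows the block at (221,221) with pins at (200,224) and (238,224). The near plate at (420,153) has widely spaced holes at (392,154) and (448,153). The middle plate is at (429,234). Next I'll zoom in and measure both.

Run:
```python
from h import *
im,d,s=load('w1')
c=im[120:340,130:480]; cv2.imwrite('pics/w1z.png',cv2.resize(c,None,fx=2.28,fy=2.28,interpolation=cv2.INTER_CUBIC)[:,:,::-1])
hsv=cv2.cvtColor(im,cv2.COLOR_RGB2HSV)
m=(hsv[...,1]<30)&(hsv[...,2]>215)
cs,_=cv2.findContours(m.astype(np.uint8),cv2.RETR_CCOMP,cv2.CHAIN_APPROX_NONE)
for c in cs:
    if cv2.contourArea(c)<25: continue
    (x,y),(w,h),a=cv2.minAreaRect(c)
    P=onz('wrist',cv2.boxPoints(((x,y),(w,h),a)),0.006,s)
    print(int(cv2.contourArea(c)),np.round((x,y,w,h),1),np.round(P.mean(0)*1000,1),np.round(P[:,:2]*1000,0).tolist())
print(onz('wrist',[(200,221),(238,221)],0.036,s))
```

```text
807 [386.7 308.8  37.7  32.6] [636.8 239.    6. ] [[663.0, 212.0], [606.0, 211.0], [610.0, 265.0], [667.0, 268.0]]
57 [387.5 299.5   8.5   8.5] [620.1 238.5   6. ] [[620.0, 230.0], [610.0, 238.0], [620.0, 247.0], [630.0, 239.0]]
1830 [429.  234.8  75.4  40.1] [519.2 285.5   6. ] [[539.0, 233.0], [483.0, 236.0], [498.0, 336.0], [556.0, 337.0]]
3584 [420.5 153.2  46.8  81.9] [411.5 261.2   6. ] [[385.0, 209.0], [381.0, 306.0], [438.0, 316.0], [441.0, 214.0]]
94 [392.  154.    9.9  11.3] [412.5 226.3   6. ] [[413.0, 217.0], [403.0, 226.0], [412.0, 235.0], [422.0, 227.0]]
96 [447.8 152.7  10.6  11.3] [409.8 294.    6. ] [[410.0, 285.0], [400.0, 293.0], [409.0, 303.0], [419.0, 295.0]]
853 [420.9 157.1  35.6  29.2] [415.9 262.    6. ] [[432.0, 240.0], [397.0, 240.0], [400.0, 283.0], [435.0, 285.0]]
[[ 0.48975217 -0.00246009  0.036     ]
 [ 0.4891307   0.04329295  0.036     ]]
```

View pics/w1z.png

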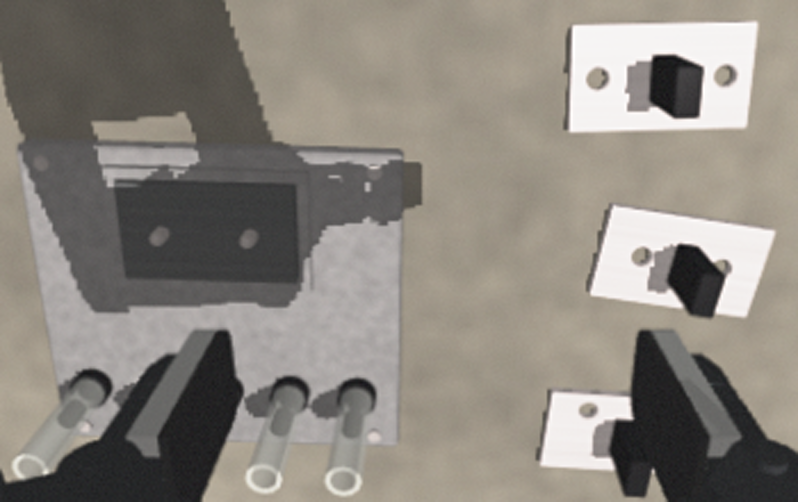

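The middle plate's holes are about 44–45 mm apart and centred, and the pins are 45 mm apart. The near plate's holes are 68 mm apart and the far plate's are diagonal. So the middle plate fits, and I'll go there now.

```bash
python3 -m inch '[2.8,4.8,0,-0.055,2.9,4.8,-1,-0.055,2.9,4.8,-3,-0.053,0,0,-5,0,0,0,-3,0,0,0,0,0,0,0,0,0]'
python3 - <<'E'
from h import *
im,d,s=snap('wrist','w2'); print(s['t'],s['tcp_pos'],s['tool_rot'])
hsv=cv2.cvtColor(im,cv2.COLOR_RGB2HSV)
m=(hsv[...,1]<30)&(hsv[...,2]>215)
cs,_=cv2.findContours(m.astype(np.uint8),cv2.RETR_CCOMP,cv2.CHAIN_APPROX_NONE)
for c in cs:
    if cv2.contourArea(c)<100: continue
    (x,y),(w,h),a=cv2.minAreaRect(c)
    P=onz('wrist',cv2.boxPoints(((x,y),(w,h),a)),0.006,s)
    print(int(cv2.contourArea(c)),np.round((x,y,w,h,a),1),np.round(P.mean(0)*1000,1),np.round(P[:,:2]*1000,0).tolist())
print(proj('wrist',[s['tcp_pos']],s))
E
```

```text
t: 2.58
tcp_pos: [0.5193, 0.2855, 0.1319]
tool_rot: [0.075, 0.997, 0.0, 0.001]
force: [0.0, 0.2, 0.3]
finger_gap: 1.0
2.575 [0.51927683 0.28545975 0.13187081] [7.46707246e-02 9.97207870e-01 3.61573434e-04 7.85238916e-04]
3524 [313.9 316.1  46.   99.2  86.4] [639.2 260.    6. ] [[608.0, 215.0], [615.0, 311.0], [671.0, 308.0], [664.0, 206.0]]
123 [340.3 327.8  12.7  12.   45. ] [656.3 284.4   6. ] [[655.0, 276.0], [645.0, 285.0], [658.0, 293.0], [667.0, 283.0]]
128 [289.  304.5  14.   11.    0. ] [620.8 238.5   6. ] [[626.0, 231.0], [613.0, 233.0], [615.0, 246.0], [628.0, 244.0]]
4563 [319.5 199.   62.  115.   90. ] [519.1 283.9   6. ] [[484.0, 241.0], [499.0, 335.0], [554.0, 330.0], [539.0, 229.0]]
189 [347.8 199.8  14.8  15.6  45. ] [522.5 307.8   6. ] [[521.0, 299.0], [513.0, 309.0], [524.0, 317.0], [532.0, 306.0]]
9896 [266.4  69.4  80.8 130.   78.6] [411.2 259.1   6. ] [[384.0, 211.0], [382.0, 307.0], [438.0, 311.0], [442.0, 208.0]]
257 [223.7  80.1  18.3  18.3  26.6] [412.9 226.1   6. ] [[414.0, 216.0], [404.0, 225.0], [412.0, 236.0], [422.0, 227.0]]
277 [311.3  61.2  19.1  18.4  45. ] [410.2 294.1   6. ] [[408.0, 284.0], [401.0, 295.0], [412.0, 304.0], [419.0, 293.0]]
1717 [258.4  70.6  57.5  36.2  77.5] [410.9 253.6   6. ] [[391.0, 240.0], [390.0, 266.0], [430.0, 268.0], [432.0, 240.0]]
[[322.62703149 284.88430622]]
```

View pics/w2.png

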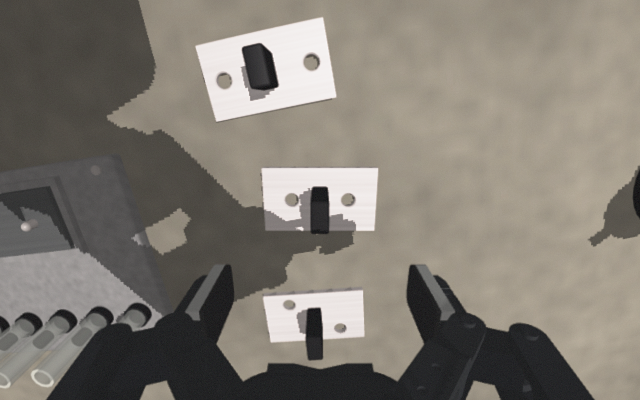

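The middle plate is centred and square between the jaws, with holes at (292,200) and (348,200). I'll descend and grip.

```bash
python3 -m inch '[0,-0.1,-4,0,0,0,-4,0,0,0,-2.2,0,0,0,0,0,0,0,0,0]' && python3 -m inch '[0,0,0,0,0,0,0,0,0,0,0,0,0,0,0,0,0,0,0,0,0,0,0,0]' 0 40
```

```text
t: 3.25
tcp_pos: [0.5205, 0.2839, 0.0307]
tool_rot: [0.075, 0.997, 0.001, 0.002]
force: [0.6, -0.3, -0.4]
finger_gap: 0.997
t: 4.0
tcp_pos: [0.5193, 0.2835, 0.0291]
tool_rot: [0.075, 0.997, 0.0, 0.0]
force: [0.5, 0.3, 3.6]
finger_gap: 0.158
```

Run:
```python
from h import *
im,d,s=load('w1')
# stand yaw and block from w1: block dark contour corners, pins
hsv=cv2.cvtColor(im,cv2.COLOR_RGB2HSV); print(im[221,221],im[221,160],im[175,225],im[270,260])
for r in range(185,260,6): print(r, im[r,170:276:6,1].tolist())
```

```text
[59 60 59] [93 90 89] [85 81 75] [170 166 164]
185 [90, 158, 159, 159, 148, 147, 151, 143, 89, 88, 88, 88, 86, 88, 85, 96, 101, 98]
191 [91, 166, 174, 168, 171, 170, 174, 178, 95, 94, 90, 93, 94, 91, 94, 92, 160, 174]
197 [93, 155, 172, 170, 133, 94, 152, 97, 92, 95, 89, 91, 91, 90, 86, 93, 92, 91]
203 [94, 95, 61, 62, 59, 62, 61, 62, 59, 61, 61, 62, 61, 60, 63, 85, 89, 92]
209 [89, 94, 60, 62, 62, 60, 64, 59, 58, 60, 58, 58, 60, 57, 58, 80, 88, 93]
215 [91, 92, 63, 58, 57, 61, 61, 61, 59, 61, 59, 62, 62, 61, 61, 76, 91, 88]
221 [90, 94, 75, 62, 64, 99, 59, 61, 62, 58, 63, 64, 73, 61, 62, 70, 86, 167]
227 [89, 89, 85, 60, 61, 85, 61, 60, 62, 59, 60, 108, 61, 63, 61, 68, 86, 166]
233 [93, 93, 90, 62, 62, 60, 61, 60, 61, 64, 59, 62, 63, 58, 61, 61, 143, 167]
239 [90, 93, 92, 61, 61, 61, 62, 60, 61, 60, 61, 60, 61, 60, 60, 60, 144, 172]
245 [89, 91, 93, 92, 89, 91, 96, 94, 95, 92, 93, 89, 95, 92, 90, 89, 142, 167]
251 [91, 88, 89, 92, 85, 91, 94, 94, 94, 88, 95, 89, 91, 93, 88, 169, 170, 174]
257 [175, 147, 143, 170, 170, 173, 167, 171, 168, 169, 170, 167, 170, 172, 167, 168, 169, 177]
```

Gripped, with a gap of 13.4 mm on the 14 mm bar. I'll lift, turn to the stand's yaw, and stop partway to measure the pins up close.

```bash
python3 -m inch '[0,0,2,0,0,0,4,0,0,0,5,0.04,0,-3,0,0.045,0,-4,0,0.045,0,-4,0,0.041,0,-1,0,0,0,0,0,0,0,0,0,0]'
python3 - <<'E'
from h import *
im,d,s=snap('wrist','w3'); print(s['t'],s['tcp_pos'],s['tool_rot'],s['finger_gap'])
E
```

```text
t: 5.12
tcp_pos: [0.5191, 0.1643, 0.1391]
tool_rot: [-0.01, 1.0, 0.0, 0.0]
force: [-1.1, 0.9, -0.6]
finger_gap: 0.153
5.125 [0.5191275  0.16433499 0.1390768 ] [-1.04087441e-02  9.99945780e-01  1.97863694e-04  2.34468851e-04] 0.15251145989327525
```

View pics/w3.png

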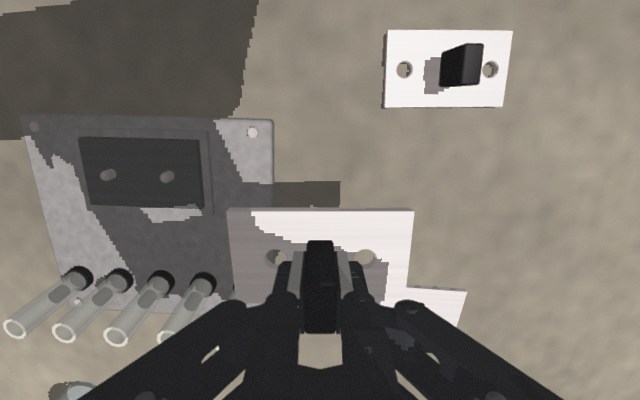

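The held plate's holes are at (276,257) and (366,257), and the pins are at (108,174) and (168,176). I'll zoom on the block for precise pin and corner positions.

Run:
```python
from h import *
im,d,s=load('w3')
c=im[125:220,65:225].astype(float); c=np.clip(c*1.8,0,255).astype(np.uint8); cv2.imwrite('pics/w3z.png',cv2.resize(c,None,fx=5,fy=5,interpolation=cv2.INTER_CUBIC)[:,:,::-1])
g=cv2.cvtColor(im,cv2.COLOR_RGB2GRAY)
m=(g<72).astype(np.uint8); m[:,:60]=0; m[:125]=0;m[218:]=0;m[:,215:]=0
cs,_=cv2.findContours(m,cv2.RETR_EXTERNAL,cv2.CHAIN_APPROX_NONE)
c=max(cs,key=cv2.contourArea); print(cv2.contourArea(c)); 
ap=cv2.approxPolyDP(cv2.convexHull(c),6,True).reshape(-1,2); print(ap.tolist())
print(np.round(onz('wrist',ap,0.025,s)*1000,1).tolist())
P=onz('wrist',cv2.convexHull(c).reshape(-1,2),0.025,s)[:,:2]*1000; print(cv2.minAreaRect(P.astype(np.float32)))
```

```text
7874.5
[[78, 138], [199, 140], [204, 206], [91, 204]]
[[467.3, -28.8, 25.0], [468.1, 68.7, 25.0], [522.1, 67.3, 25.0], [522.4, -29.9, 25.0]]
((495.0063171386719, 19.00352668762207), (98.42617797851562, 57.36925506591797), 88.93122100830078)
```

View pics/w3z.png

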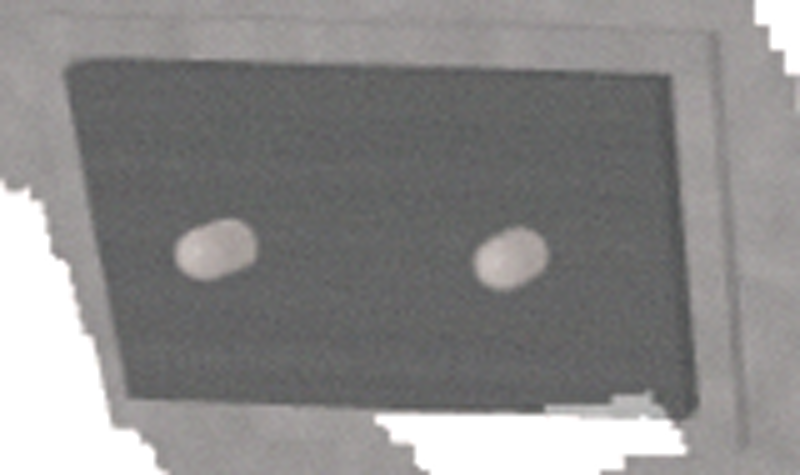

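Run:
```python
from h import *
im,d,s=load('w3')
a=onz('wrist',[(111.6,173.5),(169.6,176.2)],0.025,s); b=onz('wrist',[(105.2,175.2),(165,177.2)],0.032,s)
print(a*1000,b*1000,a.mean(0),b.mean(0))
# plate holes: in-hand, plate top z = tcp - .021 ; underside tcp -0.028
for zz in (0.021,0.024): print(onz('wrist',[(276,257),(366,257)],s['tcp_pos'][2]-zz,s)*1000)
W=im[205:330,215:425]
cv2.imwrite('pics/w3p.png',cv2.resize(W,None,fx=3.8,fy=3.8,interpolation=cv2.INTER_CUBIC)[:,:,::-1])
```

```text
[[495.70826046  -6.34816119  25.        ]
 [497.20914744  41.75597128  25.        ]] [[495.39069727  -7.00794597  32.        ]
 [496.26020484  41.4732511   32.        ]] [0.4964587  0.01770391 0.025     ] [0.49582545 0.01723265 0.032     ]
[[516.2146558  139.54178628 118.07680284]
 [515.19972113 187.33864851 118.07680284]]
[[517.8833955  139.09520701 115.07680284]
 [516.84748574 187.87986072 115.07680284]]
```

View pics/w3p.png

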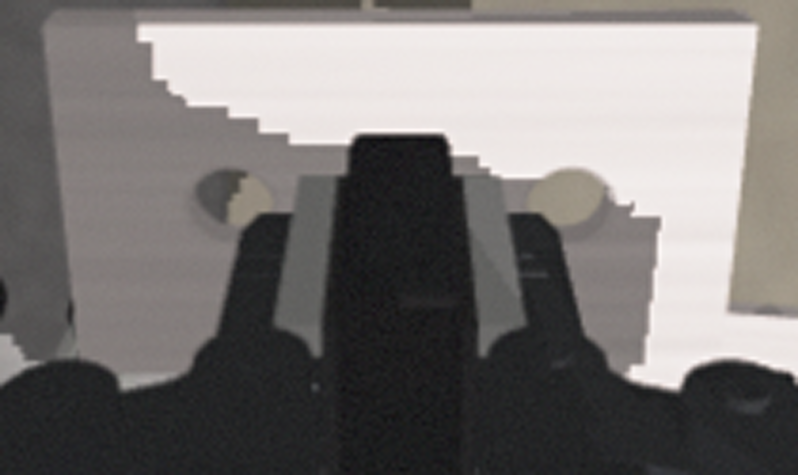

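Run:
```python
from h import *
im,d,s=load('w3')
zt=s['tcp_pos'][2]-0.021+0.0015
# near edge top face ~ row of shade->white at zoom y 22 ; corners
print(onz('wrist',[(215+48/3.8,205+22/3.8),(215+755/3.8,205+24/3.8)],zt,s)*1000)
print(onz('wrist',[(276.8,258),(364.8,257.5)],zt,s)*1000, s['tcp_pos'])
```

```text
[[489.96498973 116.23712619 119.57680284]
 [488.27263528 209.12741841 119.57680284]]
[[515.96501265 140.17053169 119.57680284]
 [514.68408291 186.45701528 119.57680284]] [0.5191275  0.16433499 0.1390768 ]
```

The hole spacing of 48 mm matches the pin spacing of 48 mm. Target TCP is about (0.4965, 0.0185), turn −0.03. Hovering first.

```bash
python3 -m inch '[-0.5,-3.6,0,-0.01,-0.6,-3.7,0,-0.01,-0.6,-3.7,0,-0.01,-0.56,-3.6,0,0,0,0,-3,0,0,0,-2.4,0,0,0,0,0,0,0,0,0]'
python3 - <<'E'
from h import *
im,d,s=snap('wrist','w4'); print(s['t'],s['tcp_pos'],s['tool_rot'],s['force'])
cv2.imwrite('pics/w4z.png',cv2.resize(im[160:340,180:460],None,fx=2.85,fy=2.85,interpolation=cv2.INTER_CUBIC)[:,:,::-1])
im,d,s=snap('side','s4');cv2.imwrite('pics/s4z.png',cv2.resize(im[150:290,200:360],None,fx=4,fy=4,interpolation=cv2.INTER_CUBIC)[:,:,::-1])
E
```

```text
t: 6.18
tcp_pos: [0.497, 0.018, 0.0853]
tool_rot: [0.004, 1.0, -0.0, 0.0]
force: [0.6, -0.4, -0.2]
finger_gap: 0.162
6.175 [0.49704595 0.01799332 0.08528933] [ 4.31259534e-03  9.99990591e-01 -5.53584951e-05  4.64117040e-04] [ 0.61929786 -0.4085726  -0.2097232 ]
```

View pics/w4z.png

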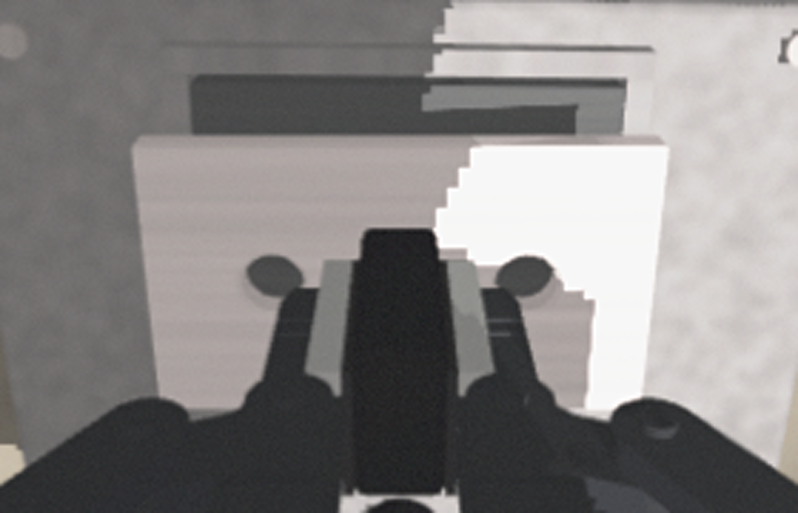

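View pics/s4z.png

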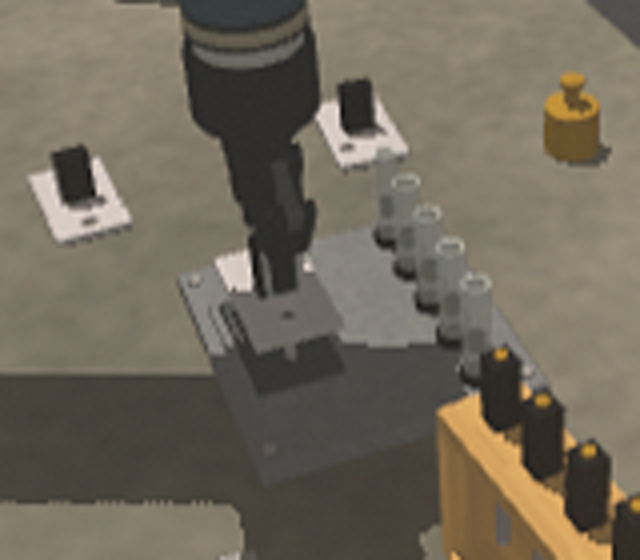

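Run:
```python
from h import *
im,d,s=load('w4'); f=lambda a:[(180+x/2.85,160+y/2.85) for x,y in a]
print('block',onz('wrist',f([(193,78),(625,83)]),0.025,s)*1000)
zt=s['tcp_pos'][2]-0.0235
print('plate',onz('wrist',f([(135,147),(667,147)]),zt,s)*1000)
print('holes',onz('wrist',f([(274,276),(525,276)]),zt,s)*1000)
```

```text
block [[466.18183907 -28.16469226  25.        ]
 [468.07973814  66.40903253  25.        ]]
plate [[468.45226491 -30.6998861   61.78933218]
 [469.22118897  65.15618528  61.78933218]]
holes [[494.75095809  -7.03047897  61.78933218]
 [495.12613995  40.5443311   61.78933218]]
```

```bash
python3 -m inch '[-0.05,0.15,-0.8,-0.01,0,0,-0.6,0,0,0,-0.4,0,0,0,-0.3,0,0,0,0,0,0,0,0,0]'
```

```text
t: 7.02
tcp_pos: [0.496, 0.0188, 0.0638]
tool_rot: [0.01, 1.0, -0.0, 0.0]
force: [0.2, 0.4, -0.6]
finger_gap: 0.159
```

```bash
python3 -m inch '[0,0,-0.3,0,0,0,-0.3,0,0,0,0,0,0,0,0,0]'; python3 -m inch '[0,0,-0.2,0,0,0,-0.1,0,0,0,0,0,0,0,0,0]'
```

```text
t: 7.52
tcp_pos: [0.4959, 0.0189, 0.0578]
tool_rot: [0.01, 1.0, 0.0, -0.0]
force: [-0.3, -0.2, -1.8]
finger_gap: 0.156
t: 8.02
tcp_pos: [0.496, 0.0189, 0.0548]
tool_rot: [0.01, 1.0, -0.0, 0.0]
force: [0.0, -0.3, -1.1]
finger_gap: 0.161
```

```bash
python3 -m inch '[0,0,-0.1,0,0,0,0,0,0,0,0,0]'; python3 -m inch '[0,0,0,0,0,0,0,0,0,0,0,0,0,0,0,0]' 45
python3 - <<'E'
from h import *
im,d,s=snap('wrist','w5'); print(s['t'],s['tcp_pos'],s['force'],s['finger_gap'])
cv2.imwrite('pics/w5z.png',cv2.resize(im[160:340,180:460],None,fx=2.85,fy=2.85,interpolation=cv2.INTER_CUBIC)[:,:,::-1])
E
```

```text
t: 8.4
tcp_pos: [0.4961, 0.0189, 0.0541]
tool_rot: [0.01, 1.0, -0.0, 0.0]
force: [-0.3, 0.0, 3.1]
finger_gap: 0.16
t: 8.9
tcp_pos: [0.4959, 0.0189, 0.0537]
tool_rot: [0.01, 1.0, -0.0, -0.0]
force: [0.4, -0.6, -1.6]
finger_gap: 0.452
8.9 [0.49594999 0.01889021 0.05374715] [ 0.39912073 -0.64952612 -1.63062148] 0.45210089804416115
```

View pics/w5z.png

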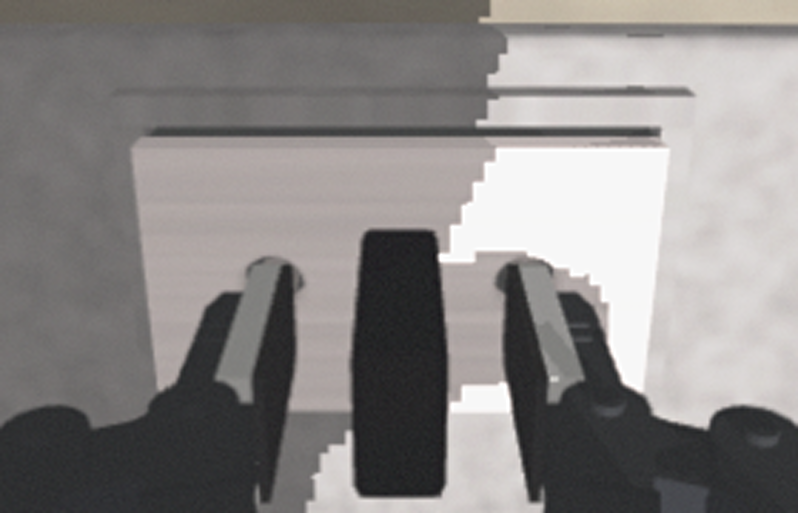

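The plate is seated flat. A thin dark margin of block shows around it, and it was released at the seated height. I'll lift and locate the rods and tubes from the top picture.

```bash
python3 -m inch '[0,0,2,0,0,0,4,0,0,0,5,0,0,0,5,0,-1.5,-3,4,0,-1.5,-4,0,0,0,-5,0,0,0,-5,0,0,0,-5,0,0,0,0,0,0,0,0,0,0]' 60
python3 - <<'E'
from h import *
im,d,s=load('top0'); f=lambda a:[(180+x/2.9,120+y/2.9) for x,y in a]
print(onz('top',f([(549,297),(589,294),(629,291),(669,288),(702,291)]),0.15,s)*1000)
im,d,s=snap('wrist','w6'); print(s['t'],s['tcp_pos'],s['tool_rot'])
E
```

```text
t: 10.32
tcp_pos: [0.4653, -0.2006, 0.2534]
tool_rot: [0.01, 1.0, 0.001, -0.001]
force: [0.2, -0.6, -0.4]
finger_gap: 0.602
[[ 555.47185644 -201.71758713  150.        ]
 [ 559.2377956  -240.48509153  150.        ]
 [ 563.00668908 -279.30785006  150.        ]
 [ 566.77906316 -318.19140274  150.        ]
 [ 564.52582362 -350.23015121  150.        ]]
10.325 [ 0.46528234 -0.20056133  0.25343418] [ 1.02915258e-02  9.99946605e-01  6.82112139e-04 -6.36999685e-04]
```

View pics/w6.png

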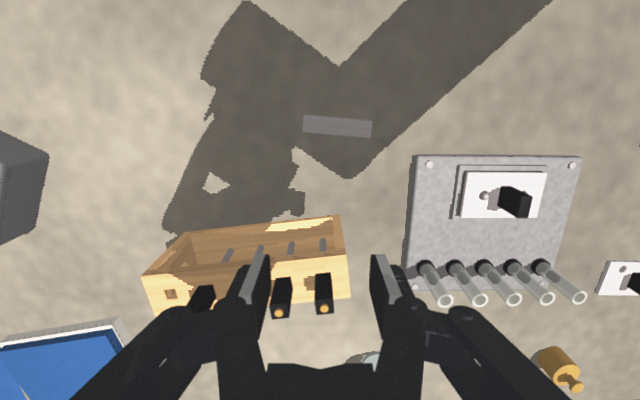

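The wrist view shows the plate seated (holes dark over pins). Tube mouths are at about (446,301), (480,299), (514,298), (548,297) and (580,296), and rods are at about (281,295) and (325,290). I'll measure the mouths properly.

Run:
```python
from h import *
im,d,s=load('w6'); print(manip.sense()['q'])
cv2.imwrite('pics/w6z.png',cv2.resize(im[250:320,400:600],None,fx=4,fy=4,interpolation=cv2.INTER_CUBIC)[:,:,::-1])
P=onz('wrist',[(446,300.5),(480,299.5),(514,298.5),(547,297.5),(579.5,296.5)],0.09,s);print(P*1000)
c=onz('wrist',[(412,155),(582,157),(404,286),(553,288)],0.015,s); print(c*1000)
im,d,s=load('top0')
cv2.imwrite('pics/topt.png',cv2.resize(im[195:225,255:335],None,fx=9,fy=9,interpolation=cv2.INTER_CUBIC)[:,:,::-1])
```

```text
[-6.26986885e-01  3.65154307e-01  1.72070494e+00  3.69405880e-04
  1.05750557e+00 -2.17854298e+00]
[[598.92447121 -62.73694887  90.        ]
 [599.10659984 -23.62525699  90.        ]
 [599.49335657  16.25190241  90.        ]
 [600.04720039  55.92646203  90.        ]
 [600.8133593   96.22526625  90.        ]]
[[447.95662952 -92.06188231  15.        ]
 [452.66770774 121.15051629  15.        ]
 [629.41032436 -88.837882    15.        ]
 [641.03235052 127.88150861  15.        ]]
```

View pics/w6z.png

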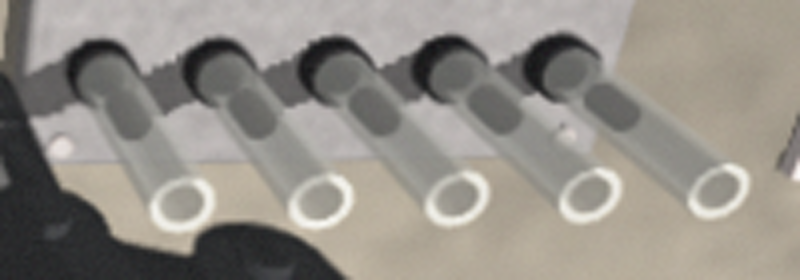

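View pics/topt.png

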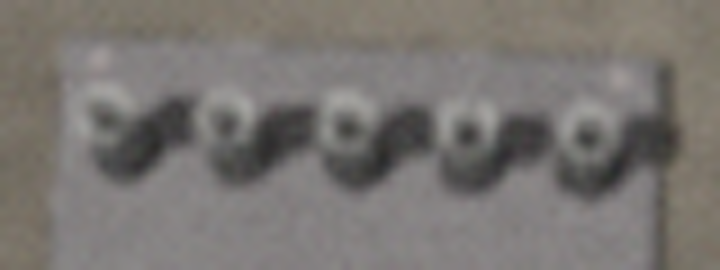

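Mouths are near x=0.600, at y=−0.063, −0.024, 0.016, 0.056 and 0.096. I'll turn the jaws along the rack's x, since the neighbouring rods are only 40 mm away, and hover over the +y-end rod.

```bash
python3 -m inch '[1.5,0,0,-0.18,1.5,0,0,-0.18,1.5,0,0,-0.18,1.5,0,0,-0.18,1.5,0,0,-0.18,1.5,0,0,-0.18,0,0,0,-0.18,0,-0.1,-2,-0.18,0,0,-2,-0.014,0,0,0,0,0,0,0,0]' 70
python3 - <<'E'
from h import *
im,d,s=snap('wrist','w7'); print(s['t'],s['tcp_pos'],s['tool_rot'],s['q'])
print(proj('wrist',[s['tcp_pos'],s['tcp_pos']-[0,0,.054]],s))
E
```

```text
t: 11.75
tcp_pos: [0.5563, -0.2013, 0.2144]
tool_rot: [0.671, 0.741, 0.0, 0.0]
force: [-0.2, -0.3, -0.5]
finger_gap: 0.698
11.75 [ 0.55631649 -0.20127639  0.21443688] [6.71379986e-01 7.41113227e-01 9.38843489e-05 2.99845807e-04] [-5.35923655e-01  5.25165971e-01  1.55571967e+00  7.42718705e-05
  1.06008196e+00 -6.34617645e-01]
[[318.71632867 283.57792071]
 [318.93615855 234.97452631]]
```

View pics/w7.png

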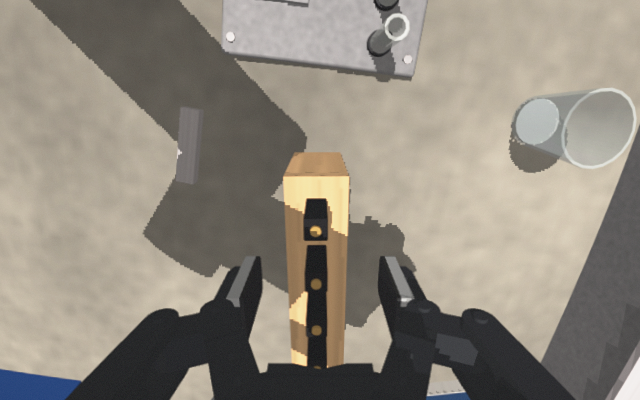

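The rod caps are at (316,230), (316,284) and (316,331), in line with the jaw's centre column. I'll compute the handle tops.

Run:
```python
from h import *
im,d,s=load('w7')
hsv=cv2.cvtColor(im,cv2.COLOR_RGB2HSV)
cv2.imwrite('pics/w7z.png',cv2.resize(im[150:350,240:400],None,fx=3,fy=3,interpolation=cv2.INTER_CUBIC)[:,:,::-1])
print(onz('wrist',[(316,232),(316,284),(316.5,331)],0.155,s)*1000)
print(onz('wrist',[(284,178),(350,178)],0.11,s)*1000, s['tcp_pos'])
```

```text
[[ 554.44301898 -201.86456516  155.        ]
 [ 558.18773074 -241.27476421  155.        ]
 [ 562.42879995 -282.05851324  155.        ]]
[[ 527.31300121 -179.7844179   110.        ]
 [ 577.43628333 -174.82095432  110.        ]] [ 0.55631649 -0.20127639  0.21443688]
```

View pics/w7z.png

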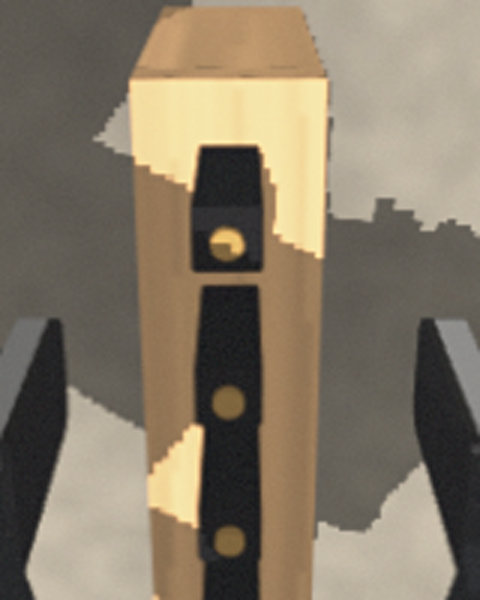

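```bash
python3 -m inch '[-0.18,-0.05,-2.8,0,0,0,-3,0,0,0,-2,0,0,0,0,0,0,0,0,0]' && python3 -m inch '[0,0,0,0,0,0,0,0,0,0,0,0,0,0,0,0,0,0,0,0]' 0 40
```

```text
t: 12.42
tcp_pos: [0.555, -0.203, 0.1371]
tool_rot: [0.672, 0.741, 0.0, 0.001]
force: [0.4, 0.4, -0.2]
finger_gap: 0.701
t: 13.05
tcp_pos: [0.5545, -0.2028, 0.1366]
tool_rot: [0.672, 0.741, 0.0, 0.001]
force: [-0.6, 1.0, 5.5]
finger_gap: 0.182
```

```bash
python3 -m inch '[0,0,2,0,0,0,4,0,0,0,5,0,0.5,2,0,-0.04,1.3,4,0,-0.04,1.4,4,0,-0.035,1.35,4,0,0,0,0,0,0,0,0,0,0]'
python3 - <<'E'
from h import *
im,d,s=snap('wrist','w8'); print(s['t'],s['tcp_pos'],s['tool_rot'],s['finger_gap'])
print(proj('wrist',[s['tcp_pos']-[0,0,.118]],s))
cv2.imwrite('pics/w8z.png',cv2.resize(im[60:280,200:440],None,fx=2.7,fy=2.7,interpolation=cv2.INTER_CUBIC)[:,:,::-1])
E
```

```text
t: 14.18
tcp_pos: [0.5993, -0.0627, 0.2453]
tool_rot: [0.713, 0.701, -0.0, -0.0]
force: [0.2, -0.4, -1.1]
finger_gap: 0.181
14.175 [ 0.59929662 -0.06272113  0.24531539] [ 7.13235058e-01  7.00924696e-01 -4.96025312e-04 -2.76998766e-04] 0.1806459482239019
[[319.09542586 202.38550272]]
```

View pics/w8z.png

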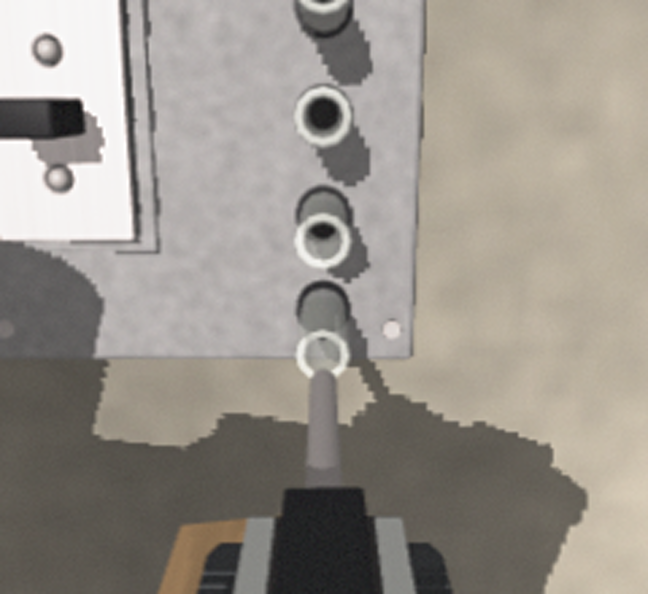

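Run:
```python
from h import *
im,d,s=load('w8')
f=lambda a:[(200+x/2.7,60+y/2.7) for x,y in a]
print(onz('wrist',f([(323,355),(323,240),(323,115)]),0.09,s)*1000, s['tcp_pos'])
print(onz('wrist',f([(322,380)]),s['tcp_pos'][2]-.118,s)*1000)
```

```text
[[599.65713585 -64.59458189  90.        ]
 [600.35254343 -24.34354842  90.        ]
 [601.04550041  15.78211855  90.        ]] [ 0.59929662 -0.06272113  0.24531539]
[[599.45799522 -61.28373314 127.31539166]]
```

```bash
python3 -m inch '[0.03,-0.25,-1.5,0,0,0,-1.4,0,0,0,0,0,0,0,0,0]'
python3 - <<'E'
from h import *
im,d,s=snap('wrist','w9'); print(s['t'],s['tcp_pos'],s['tool_rot'],s['finger_gap'])
cv2.imwrite('pics/w9z.png',cv2.resize(im[140:260,260:380],None,fx=5,fy=5,interpolation=cv2.INTER_CUBIC)[:,:,::-1])
E
```

```text
t: 14.72
tcp_pos: [0.5999, -0.0654, 0.2165]
tool_rot: [0.714, 0.701, -0.0, -0.0]
force: [-0.0, 0.3, -1.0]
finger_gap: 0.178
14.725 [ 0.59994864 -0.06535894  0.2165216 ] [ 7.13580221e-01  7.00573495e-01 -9.70631352e-05 -1.90015661e-04] 0.178297661351227
```

View pics/w9z.png

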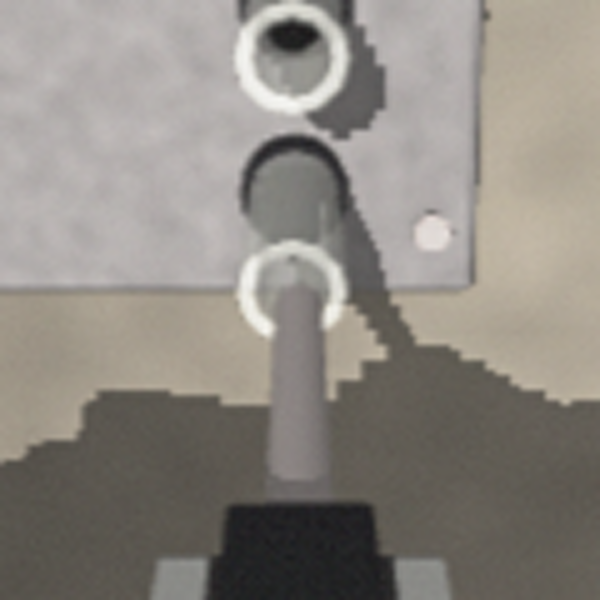

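The tip at (297,~300) is inside the ring centred on (293,291) once height parallax is allowed for. It only needs −0.6 mm in x. Inserting down to just above the slug.

```bash
python3 -m inch '[-0.06,0,-1,0,0,0,-1,0,0,0,-1,0,0,0,0,0]';python3 -m inch '[0,0,-1,0,0,0,-0.5,0,0,0,0,0,0,0,0,0]'
```

```text
t: 15.28
tcp_pos: [0.5986, -0.0648, 0.1855]
tool_rot: [0.713, 0.701, -0.001, -0.001]
force: [-0.4, -0.9, -0.6]
finger_gap: 0.178
t: 15.78
tcp_pos: [0.5995, -0.0651, 0.172]
tool_rot: [0.713, 0.701, 0.0, 0.0]
force: [-0.7, -0.1, -1.0]
finger_gap: 0.183
```

```bash
python3 -m inch '[0,0,-0.5,0,0,0,-0.5,0,0,0,-0.5,0,0,0,-0.5,0,0,0,0,0,0,0,0,0]';python3 -m inch '[0,0,-0.5,0,0,0,-0.4,0,0,0,0,0,0,0,0,0]';python3 -m inch '[0,0,-0.2,0,0,0,0,0,0,0,0,0]'
```

```text
t: 16.52
tcp_pos: [0.5991, -0.0651, 0.1514]
tool_rot: [0.713, 0.701, -0.0, -0.0]
force: [0.1, -0.1, 1.2]
finger_gap: 0.18
t: 17.02
tcp_pos: [0.5991, -0.065, 0.1424]
tool_rot: [0.713, 0.701, -0.0, -0.0]
force: [0.5, -0.6, 0.2]
finger_gap: 0.179
t: 17.4
tcp_pos: [0.5992, -0.0651, 0.1408]
tool_rot: [0.713, 0.701, -0.0, -0.0]
force: [0.3, -0.0, 1.8]
finger_gap: 0.176
```

```bash
python3 -m inch '[0,0,-0.1,0,0,0,-0.1,0,0,0,0,0]';python3 -m inch '[0,0,-0.1,0,0,0,0,0]';python3 - <<'E'
from h import *
im,d,s=snap('wrist','w10'); print(s['t'],s['tcp_pos'],s['force'])
cv2.imwrite('pics/w10z.png',cv2.resize(im[100:320,220:420],None,fx=2.7,fy=2.7,interpolation=cv2.INTER_CUBIC)[:,:,::-1])
im,d,s=snap('side','s10')
cv2.imwrite('pics/s10z.png',cv2.resize(im[180:290,240:400],None,fx=5,fy=5,interpolation=cv2.INTER_CUBIC)[:,:,::-1])
E
```

```text
t: 17.77
tcp_pos: [0.5993, -0.0651, 0.1399]
tool_rot: [0.713, 0.701, -0.0, 0.0]
force: [-1.6, -0.0, 9.2]
finger_gap: 0.181
t: 18.02
tcp_pos: [0.5994, -0.0651, 0.1397]
tool_rot: [0.713, 0.701, 0.0, 0.0]
force: [-1.8, 0.6, 12.9]
finger_gap: 0.179
18.025 [ 0.5994221  -0.06511501  0.13966391] [-1.80150857  0.61800564 12.87627503]
```

View pics/w10z.png

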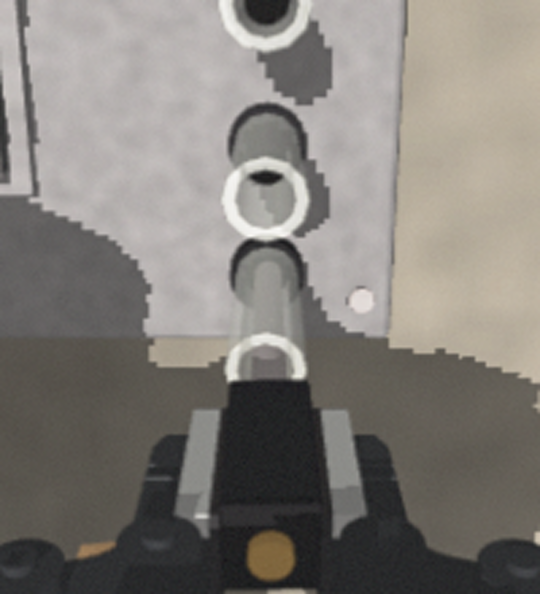

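View pics/s10z.png

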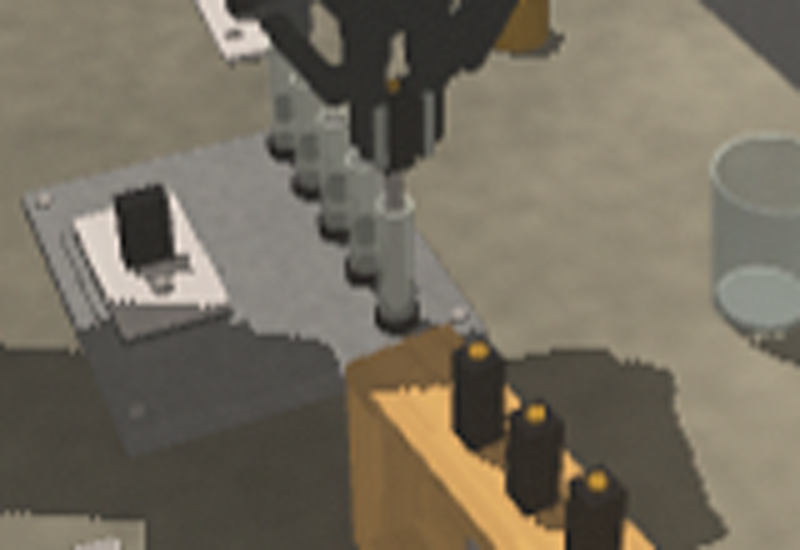

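The force rises to 12.9 N at TCP z=0.1397, which is the predicted home height, so rod 1 is at its stop. I'll release and fetch rod 2 at (0.558,−0.241).

```bash
python3 -m inch '[0,0,0.1,0,0,0,0,0,0,0,0,0,0,0,2,0,0,0,4,0,-0.5,-2,3,0,-0.9,-3.9,0,0.04,-0.9,-3.9,0,0.04,-0.9,-3.9,0,0.035,-0.9,-3.9,0,0,0,0,-4,0,0,0,0,0,0,0,0,0]' 60
python3 - <<'E'
from h import *
im,d,s=snap('wrist','w11'); print(s['t'],s['tcp_pos'],s['tool_rot'])
cv2.imwrite('pics/w11z.png',cv2.resize(im[130:350,220:420],None,fx=2.7,fy=2.7,interpolation=cv2.INTER_CUBIC)[:,:,::-1])
E
```

```text
t: 19.75
tcp_pos: [0.5587, -0.2408, 0.1892]
tool_rot: [0.672, 0.741, 0.0, 0.0]
force: [-0.5, -0.5, 0.2]
finger_gap: 0.603
19.75 [ 0.55867573 -0.24082697  0.18918552] [6.71774145e-01 7.40756031e-01 3.24715989e-05 4.10570462e-06]
```

View pics/w11z.png

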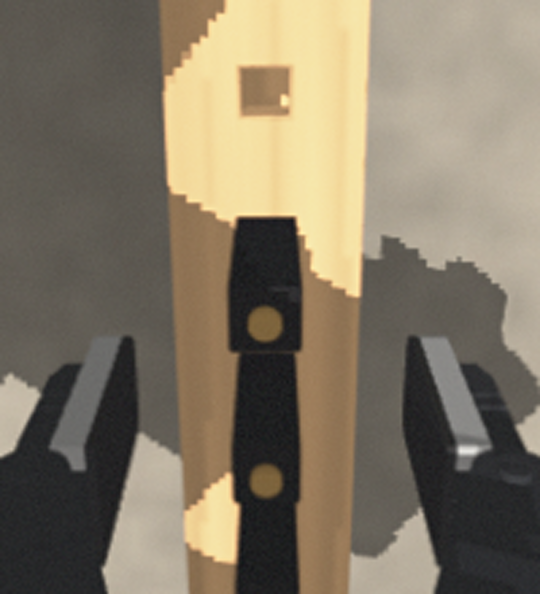

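The handle cap is at picture pixel (318,250), centred between the pads. Checking the offset in y.

Run:
```python
from h import *
im,d,s=load('w11')
print(onz('wrist',[(318.1,249.6),(318.3,308)],0.155,s)*1000, s['tcp_pos'])
```

```text
[[ 558.21952959 -240.86486128  155.        ]
 [ 562.22692282 -281.19572822  155.        ]] [ 0.55867573 -0.24082697  0.18918552]
```

```bash
python3 -m inch '[-0.03,-0.05,-2.2,0,0,0,-3,0,0,0,0,0,0,0,0,0]' && python3 -m inch '[0,0,0,0,0,0,0,0,0,0,0,0,0,0,0,0,0,0,0,0]' 0 40 && python3 -m inch '[0,0,2,0,0,0,4,0,0,0,5,0,0,3,0,-0.04,0,4.6,0,-0.04,0,4.6,0,-0.035,0,4.7,0,0,0,4.7,0,0,2,0,0,0,2.15,0,0,0,0,0,0,0,0,0,0,0]'
python3 - <<'E'
from h import *
im,d,s=snap('wrist','w12'); print(s['t'],s['tcp_pos'],s['tool_rot'],s['finger_gap'])
cv2.imwrite('pics/w12z.png',cv2.resize(im[60:280,200:440],None,fx=2.7,fy=2.7,interpolation=cv2.INTER_CUBIC)[:,:,::-1])
E
```

```text
t: 20.3
tcp_pos: [0.5591, -0.2418, 0.1384]
tool_rot: [0.672, 0.741, 0.0, 0.001]
force: [0.1, -0.9, 0.2]
finger_gap: 0.603
t: 20.92
tcp_pos: [0.5587, -0.2419, 0.138]
tool_rot: [0.672, 0.741, 0.0, 0.001]
force: [0.3, 1.2, 6.0]
finger_gap: 0.181
t: 22.42
tcp_pos: [0.5983, -0.0256, 0.2463]
tool_rot: [0.714, 0.701, -0.001, -0.001]
force: [0.2, -0.0, -0.8]
finger_gap: 0.182
22.425 [ 0.59834226 -0.02558238  0.24627521] [ 7.13509306e-01  7.00644796e-01 -6.84141698e-04 -9.34205893e-04] 0.18244315800761762
```

View pics/w12z.png

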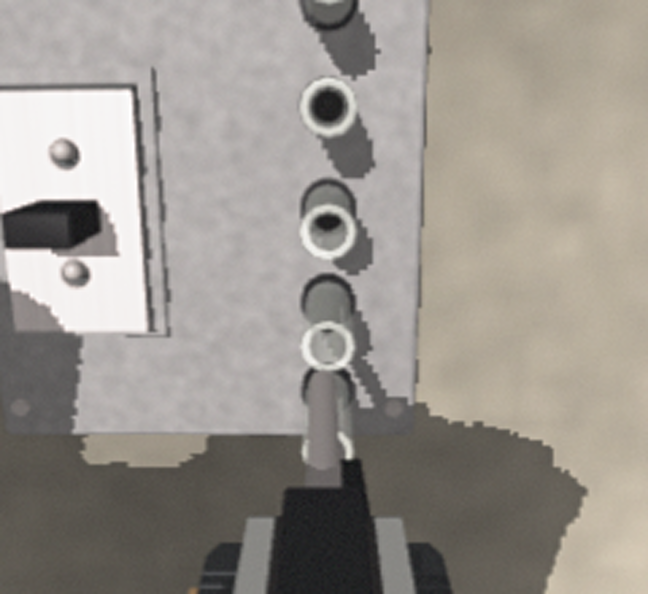

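Run:
```python
from h import *
im,d,s=load('w12')
f=lambda a:[(200+x/2.7,60+y/2.7) for x,y in a]
print(onz('wrist',f([(327.5,347),(327.5,231),(328,107)]),0.09,s)*1000, s['tcp_pos'], manip.sense()['tcp_pos'])
```

```text
[[600.1378216  -24.74149058  90.        ]
 [600.79982413  15.73311382  90.        ]
 [601.61272184  55.44609988  90.        ]] [ 0.59834226 -0.02558238  0.24627521] [ 0.59828618 -0.02562764  0.24639969]
```

```bash
python3 -m inch '[0.12,0.03,-1.5,0,0,0,-1.4,0,0,0,0,0,0,0,0,0]'
python3 - <<'E'
from h import *
im,d,s=snap('wrist','w13'); print(s['t'],s['tcp_pos'],s['tool_rot'],s['finger_gap'])
cv2.imwrite('pics/w13z.png',cv2.resize(im[140:260,260:380],None,fx=5,fy=5,interpolation=cv2.INTER_CUBIC)[:,:,::-1])
E
```

```text
t: 22.98
tcp_pos: [0.6007, -0.0254, 0.2176]
tool_rot: [0.713, 0.701, -0.0, -0.0]
force: [-0.5, -0.1, -0.6]
finger_gap: 0.186
22.975 [ 0.60072297 -0.02535797  0.21757099] [ 7.13473259e-01  7.00682429e-01 -1.15290179e-04 -1.71390149e-04] 0.18584671776679418
```

View pics/w13z.png

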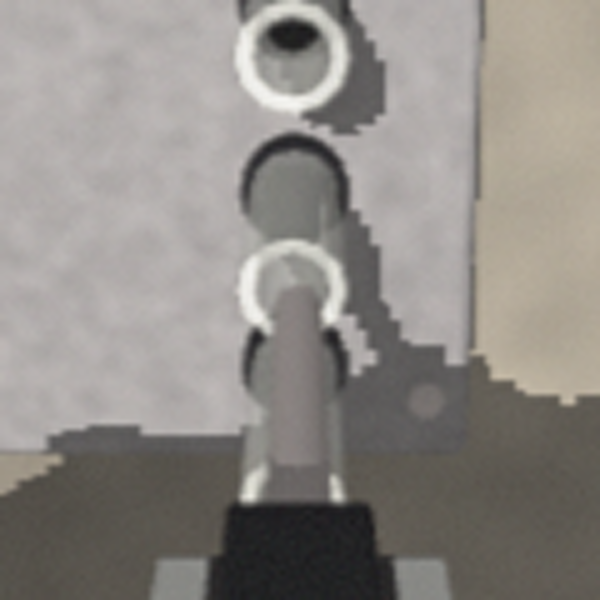

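The geometry matches rod 1: ring at (293,290), tip column 296 and tip row about 283. I'll apply −0.05 in x, insert, and push, reading forces along the way.

```bash
python3 -m inch '[-0.05,0,-1,0,0,0,-1,0,0,0,-1,0,0,0,0,0]' && python3 -m inch '[0,0,-1,0,0,0,-0.5,0,0,0,0,0,0,0,0,0]'
```

```text
t: 23.52
tcp_pos: [0.5994, -0.0251, 0.1864]
tool_rot: [0.713, 0.701, -0.001, -0.001]
force: [0.4, 0.1, 0.0]
finger_gap: 0.183
t: 24.02
tcp_pos: [0.6004, -0.0253, 0.173]
tool_rot: [0.713, 0.701, 0.0, 0.0]
force: [0.3, -0.9, -0.7]
finger_gap: 0.182
```

```bash
python3 -m inch '[0,0,-0.5,0,0,0,-0.5,0,0,0,-0.5,0,0,0,-0.5,0,0,0,-0.5,0,0,0,-0.4,0,0,0,0,0,0,0,0,0]';python3 -m inch '[0,0,-0.2,0,0,0,-0.1,0,0,0,0,0]';python3 -m inch '[0,0,-0.1,0,0,0,0,0]'
```

```text
t: 25.02
tcp_pos: [0.5997, -0.0252, 0.1433]
tool_rot: [0.713, 0.701, -0.0, -0.001]
force: [1.3, -0.7, 0.5]
finger_gap: 0.182
t: 25.4
tcp_pos: [0.5998, -0.0252, 0.1414]
tool_rot: [0.713, 0.701, -0.0, -0.0]
force: [-1.3, 0.4, 5.9]
finger_gap: 0.182
t: 25.65
tcp_pos: [0.5999, -0.0252, 0.1412]
tool_rot: [0.713, 0.701, -0.0, -0.0]
force: [-1.5, 0.1, 11.2]
finger_gap: 0.187
```

Rod 2 is home (11 N at z=0.1412). On to rod 3 at (0.562,−0.281).

```bash
python3 -m inch '[0,0,0.1,0,0,0,0,0,0,0,0,0,0,0,2,0,0,0,4,0,-0.5,-2.5,3,0,-0.6,-4.6,0,0.04,-0.7,-4.6,0,0.04,-0.7,-4.6,0,0.035,-0.7,-4.6,0,0,-0.6,-4.6,0,0,0,0,-4,0,0,0,0,0,0,0,0,0]' 60
python3 - <<'E'
from h import *
im,d,s=snap('wrist','w14'); print(s['t'],s['tcp_pos'],s['tool_rot'])
cv2.imwrite('pics/w14z.png',cv2.resize(im[130:350,220:420],None,fx=2.7,fy=2.7,interpolation=cv2.INTER_CUBIC)[:,:,::-1])
E
```

```text
t: 27.4
tcp_pos: [0.5625, -0.2799, 0.1912]
tool_rot: [0.672, 0.741, 0.0, -0.0]
force: [0.4, -0.3, 0.3]
finger_gap: 0.603
27.4 [ 0.56250264 -0.27988264  0.19118982] [ 6.71748962e-01  7.40778863e-01  2.90806899e-05 -8.52809127e-05]
```

View pics/w14z.png

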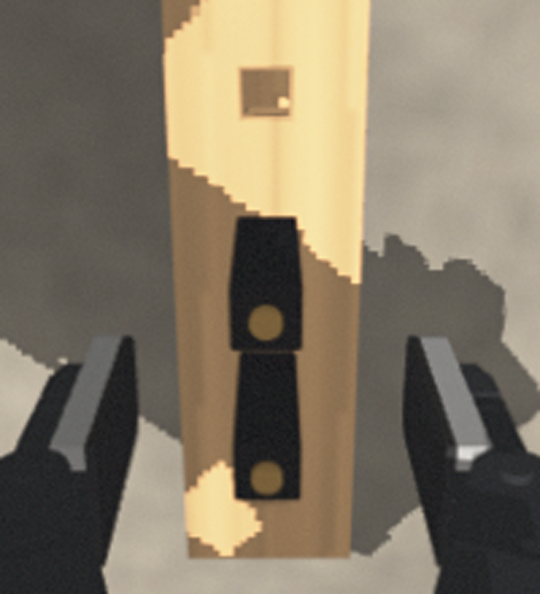

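Same alignment as before, with the cap at (265,323) in the zoom. I'll grasp rod 3 and carry it to tube 3, keeping x clear of the placed rods.

```bash
python3 -m inch '[-0.02,-0.05,-2.4,0,0,0,-3,0,0,0,0,0,0,0,0,0]' && python3 -m inch '[0,0,0,0,0,0,0,0,0,0,0,0,0,0,0,0,0,0,0,0]' 0 40 && python3 -m inch '[0,0,2,0,0,0,4,0,0,0,5,0,0,3,0,-0.04,-0.6,4.5,0,-0.04,-0.6,4.5,0,-0.035,0,4.5,0,0,0,4.5,0,0,0,4.5,0,0,0,4.1,0,0,2.6,0,0,0,2.45,0,0,0,0,0,0,0,0,0,0,0]'
python3 - <<'E'
from h import *
im,d,s=snap('wrist','w15'); print(s['t'],s['tcp_pos'],s['tool_rot'],s['finger_gap'])
cv2.imwrite('pics/w15z.png',cv2.resize(im[60:280,200:440],None,fx=2.7,fy=2.7,interpolation=cv2.INTER_CUBIC)[:,:,::-1])
E
```

```text
t: 27.95
tcp_pos: [0.5632, -0.281, 0.1385]
tool_rot: [0.672, 0.741, 0.0, 0.001]
force: [0.8, -0.3, 0.4]
finger_gap: 0.602
t: 28.58
tcp_pos: [0.5626, -0.2811, 0.1381]
tool_rot: [0.672, 0.741, 0.0, 0.001]
force: [-0.9, 0.6, 5.7]
finger_gap: 0.18
t: 30.32
tcp_pos: [0.5993, 0.0152, 0.2462]
tool_rot: [0.713, 0.701, -0.001, -0.001]
force: [-0.3, 0.5, -0.3]
finger_gap: 0.182
30.325 [0.59930914 0.01523721 0.24622239] [ 0.71349567  0.70065852 -0.00078162 -0.00098304] 0.1815266287101153
```

View pics/w15z.png

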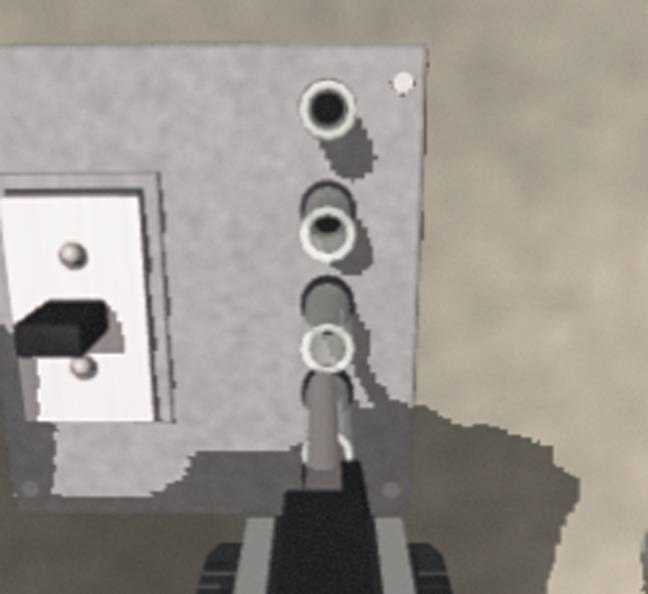

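```bash
python3 -m inch '[0.07,0,-1.5,0,0,0,-1.4,0,0,0,0,0,0,0,0,0]'
python3 - <<'E'
from h import *
im,d,s=snap('wrist','w16'); print(s['t'],s['tcp_pos'],s['tool_rot'],s['finger_gap'])
cv2.imwrite('pics/w16z.png',cv2.resize(im[140:260,260:380],None,fx=5,fy=5,interpolation=cv2.INTER_CUBIC)[:,:,::-1])
E
```

```text
t: 30.88
tcp_pos: [0.6012, 0.0151, 0.2176]
tool_rot: [0.713, 0.701, -0.0, -0.0]
force: [0.1, -0.5, -0.3]
finger_gap: 0.182
30.875 [0.60124957 0.01514938 0.21758686] [ 7.13463903e-01  7.00691968e-01 -9.88285195e-05 -1.28177553e-04] 0.18166926223502616
```

View pics/w16z.png

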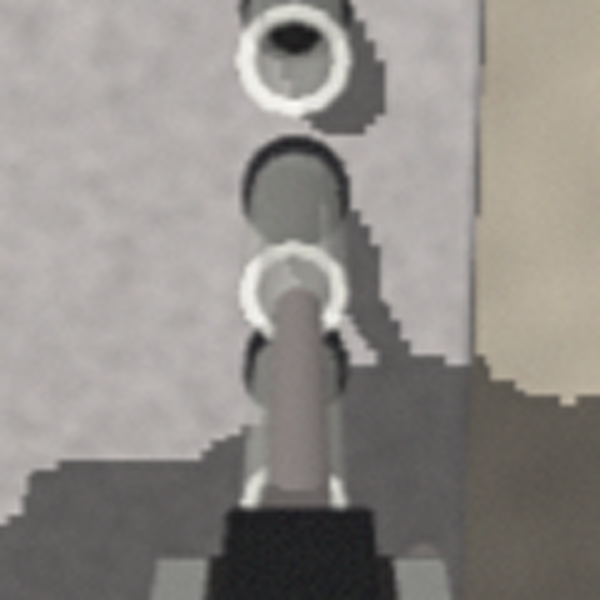

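Identical alignment again: ring (294,292), tip column 296. Inserting and pushing.

```bash
python3 -m inch '[-0.04,0,-1,0,0,0,-1,0,0,0,-1,0,0,0,0,0]' && python3 -m inch '[0,0,-1,0,0,0,-0.5,0,0,0,0,0,0,0,0,0]' && python3 -m inch '[0,0,-0.5,0,0,0,-0.5,0,0,0,-0.5,0,0,0,-0.5,0,0,0,-0.5,0,0,0,-0.4,0,0,0,0,0,0,0,0,0]';python3 -m inch '[0,0,-0.2,0,0,0,-0.1,0,0,0,0,0]';python3 -m inch '[0,0,-0.1,0,0,0,0,0]'
```

```text
t: 31.42
tcp_pos: [0.6, 0.0153, 0.1864]
tool_rot: [0.713, 0.701, -0.001, -0.001]
force: [-0.6, 0.5, -0.4]
finger_gap: 0.181
t: 31.92
tcp_pos: [0.601, 0.0152, 0.173]
tool_rot: [0.713, 0.701, 0.0, 0.0]
force: [0.0, -0.2, -0.1]
finger_gap: 0.183
t: 32.92
tcp_pos: [0.6003, 0.0152, 0.1433]
tool_rot: [0.713, 0.701, -0.0, -0.001]
force: [0.5, 0.0, 0.9]
finger_gap: 0.182
t: 33.3
tcp_pos: [0.6004, 0.0152, 0.1414]
tool_rot: [0.713, 0.701, -0.0, -0.0]
force: [-1.3, -0.2, 6.5]
finger_gap: 0.183
t: 33.55
tcp_pos: [0.6005, 0.0153, 0.1412]
tool_rot: [0.713, 0.701, -0.0, -0.0]
force: [-1.4, -0.1, 10.7]
finger_gap: 0.179
```

Rod 3 is home (10.7 N). On to rod 4 at about (0.566,−0.321).

```bash
python3 -m inch '[0,0,0.1,0,0,0,0,0,0,0,0,0,0,0,2,0,0,0,4,0,-0.3,-2.5,3,0,-0.5,-4.7,0,0.04,-0.5,-4.7,0,0.04,-0.5,-4.7,0,0.035,-0.5,-4.7,0,0,-0.5,-4.7,0,0,-0.4,-4.7,0,0,-0.2,-2.8,0,0,0,0,-4,0,0,0,0,0,0,0,0,0]' 60
python3 - <<'E'
from h import *
im,d,s=snap('wrist','w17'); print(s['t'],s['tcp_pos'],s['tool_rot'])
cv2.imwrite('pics/w17z.png',cv2.resize(im[130:350,220:420],None,fx=2.7,fy=2.7,interpolation=cv2.INTER_CUBIC)[:,:,::-1])
E
```

```text
t: 35.55
tcp_pos: [0.5673, -0.3191, 0.1913]
tool_rot: [0.672, 0.741, 0.0, -0.0]
force: [0.5, -0.0, 1.0]
finger_gap: 0.599
35.55 [ 0.56729669 -0.319147    0.19132289] [ 6.71624032e-01  7.40892128e-01  1.13981649e-04 -3.51377943e-05]
```

View pics/w17z.png

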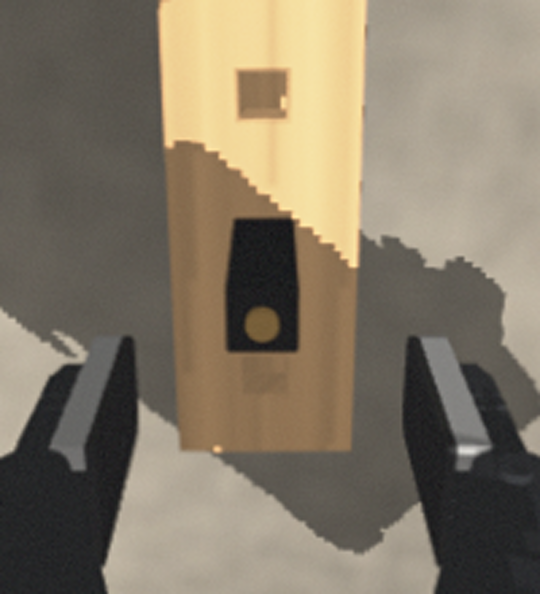

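```bash
python3 -m inch '[-0.07,-0.05,-2.4,0,0,0,-3,0,0,0,0,0,0,0,0,0]' && python3 -m inch '[0,0,0,0,0,0,0,0,0,0,0,0,0,0,0,0,0,0,0,0]' 0 40 && python3 -m inch '[0,0,2,0,0,0,4,0,0,0,5,0,0,3,0,-0.04,-0.8,4.6,0,-0.04,-0.8,4.6,0,-0.035,0,4.6,0,0,0,4.6,0,0,0,4.6,0,0,0,4.6,0,0,0,4.6,0,0,0,2.4,0,0,2.5,0,0,0,2.5,0,0,0,0,0,0,0,0,0,0,0]'
python3 - <<'E'
from h import *
im,d,s=snap('wrist','w18'); print(s['t'],s['tcp_pos'],s['tool_rot'],s['finger_gap'])
cv2.imwrite('pics/w18z.png',cv2.resize(im[60:280,200:440],None,fx=2.7,fy=2.7,interpolation=cv2.INTER_CUBIC)[:,:,::-1])
E
```

```text
t: 36.1
tcp_pos: [0.5673, -0.3206, 0.1386]
tool_rot: [0.672, 0.741, 0.0, 0.001]
force: [0.5, 0.3, 1.4]
finger_gap: 0.596
t: 36.72
tcp_pos: [0.5667, -0.3206, 0.1381]
tool_rot: [0.672, 0.741, 0.0, 0.001]
force: [0.0, 1.4, 5.4]
finger_gap: 0.181
t: 38.72
tcp_pos: [0.5989, 0.0557, 0.2462]
tool_rot: [0.713, 0.701, -0.001, -0.001]
force: [-0.2, 0.6, -0.5]
finger_gap: 0.185
38.725 [0.5988819  0.05571415 0.24619276] [ 0.71346617  0.70068852 -0.00084401 -0.00095662] 0.1850411442401651
```

View pics/w18z.png

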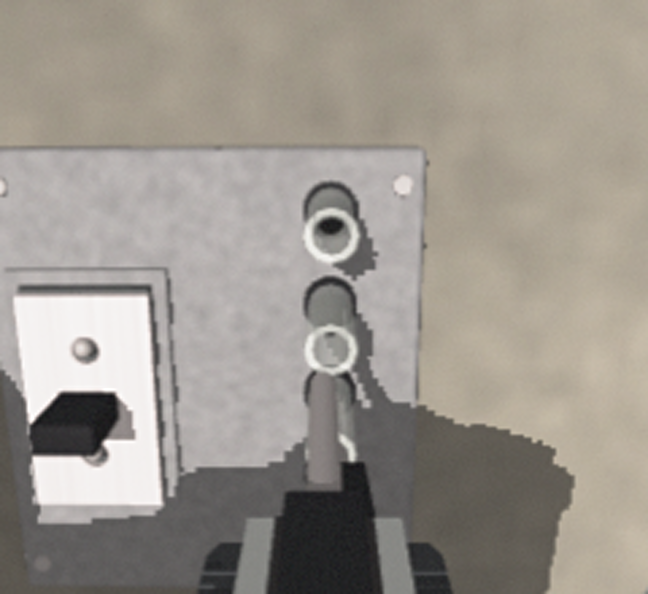

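```bash
python3 -m inch '[0.17,-0.02,-1.5,0,0,0,-1.4,0,0,0,0,0,0,0,0,0]'
python3 - <<'E'
from h import *
im,d,s=snap('wrist','w19'); print(s['t'],s['tcp_pos'],s['tool_rot'],s['finger_gap'])
cv2.imwrite('pics/w19z.png',cv2.resize(im[140:260,260:380],None,fx=5,fy=5,interpolation=cv2.INTER_CUBIC)[:,:,::-1])
E
```

```text
t: 39.28
tcp_pos: [0.6018, 0.0555, 0.2175]
tool_rot: [0.713, 0.701, -0.0, -0.0]
force: [0.7, 0.1, 0.3]
finger_gap: 0.18
39.275 [0.60181911 0.05547415 0.21754389] [ 7.13462078e-01  7.00693809e-01 -1.46320462e-04 -1.65666880e-04] 0.180393251220518
```

View pics/w19z.png

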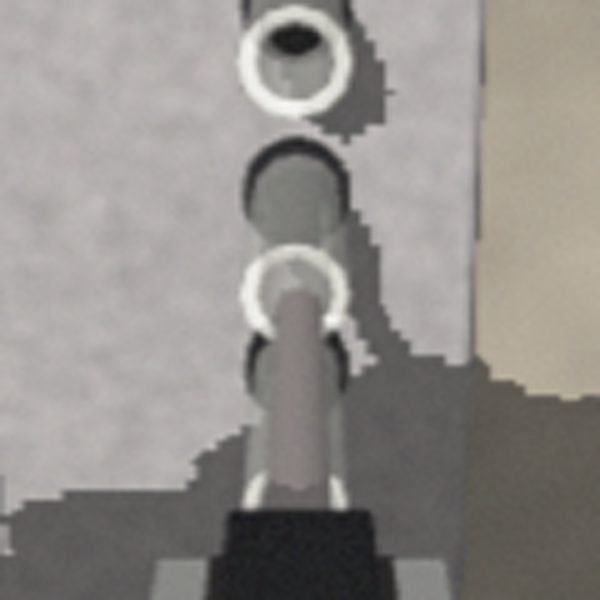

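Same picture as before: ring (295,293), tip column 296. Inserting.

```bash
python3 -m inch '[-0.03,0,-1,0,0,0,-1,0,0,0,-1,0,0,0,0,0]' && python3 -m inch '[0,0,-1,0,0,0,-0.5,0,0,0,0,0,0,0,0,0]' && python3 -m inch '[0,0,-0.5,0,0,0,-0.5,0,0,0,-0.5,0,0,0,-0.5,0,0,0,-0.5,0,0,0,-0.4,0,0,0,0,0,0,0,0,0]';python3 -m inch '[0,0,-0.2,0,0,0,-0.1,0,0,0,0,0]';python3 -m inch '[0,0,-0.1,0,0,0,0,0]'
```

```text
t: 39.83
tcp_pos: [0.6007, 0.0555, 0.1864]
tool_rot: [0.713, 0.701, -0.001, -0.001]
force: [0.1, -1.2, -0.6]
finger_gap: 0.179
t: 40.33
tcp_pos: [0.6017, 0.0555, 0.173]
tool_rot: [0.713, 0.701, 0.0, 0.0]
force: [-0.8, 0.7, -0.7]
finger_gap: 0.177
t: 41.32
tcp_pos: [0.601, 0.0555, 0.1433]
tool_rot: [0.713, 0.701, -0.001, -0.001]
force: [0.8, -0.5, 0.5]
finger_gap: 0.181
t: 41.7
tcp_pos: [0.6011, 0.0555, 0.1415]
tool_rot: [0.713, 0.701, -0.0, -0.0]
force: [-0.8, 0.1, 6.7]
finger_gap: 0.183
t: 41.95
tcp_pos: [0.6012, 0.0555, 0.1413]
tool_rot: [0.713, 0.701, -0.0, -0.0]
force: [-1.7, 0.5, 10.3]
finger_gap: 0.181
```

Rod 4 is home too. I'll release, back away, and check the whole scene.

```bash
python3 -m inch '[0,0,0.1,0,0,0,0,0,0,0,0,0,0,0,2,0,0,0,4,0,0,0,4,0,-2,5,2,0,-2,5,0,0,-2,5,0,0,-2,5,0,0,-2,5,0,0,0,5,0,0,0,0,0,0,0,0,0,0]' 60
python3 - <<'E'
from h import *
im,d,s=snap('side','s20'); print(s['t'],s['tcp_pos'])
cv2.imwrite('pics/s20z.png',cv2.resize(im[140:300,190:410],None,fx=3.6,fy=3.6,interpolation=cv2.INTER_CUBIC)[:,:,::-1])
im,d,s=snap('top','t20')
cv2.imwrite('pics/t20z.png',cv2.resize(im[120:300,180:450],None,fx=2.9,fy=2.9,interpolation=cv2.INTER_CUBIC)[:,:,::-1])
snap('wrist','w20')
E
```

```text
t: 43.7
tcp_pos: [0.5011, 0.355, 0.2602]
tool_rot: [0.713, 0.701, -0.001, 0.0]
force: [0.1, 0.5, -0.2]
finger_gap: 0.601
43.7 [0.50112461 0.35500816 0.2601965 ]
```

View pics/s20z.png

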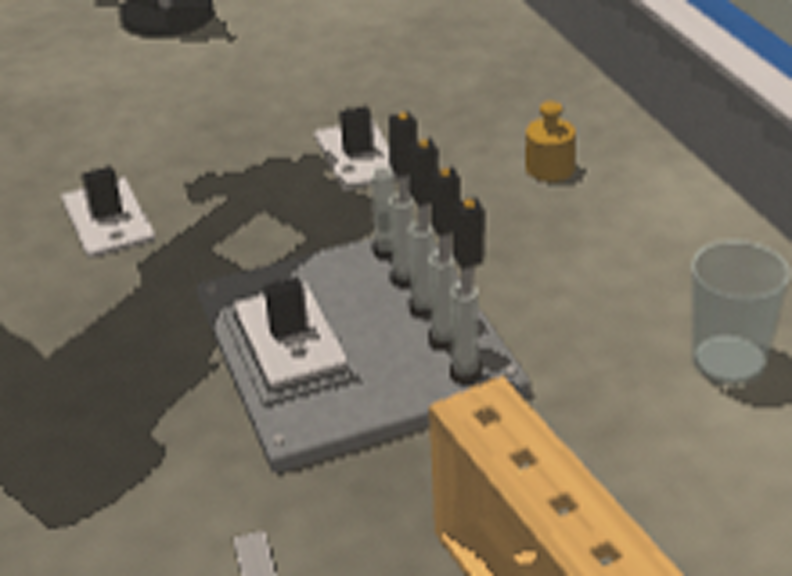

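View pics/t20z.png

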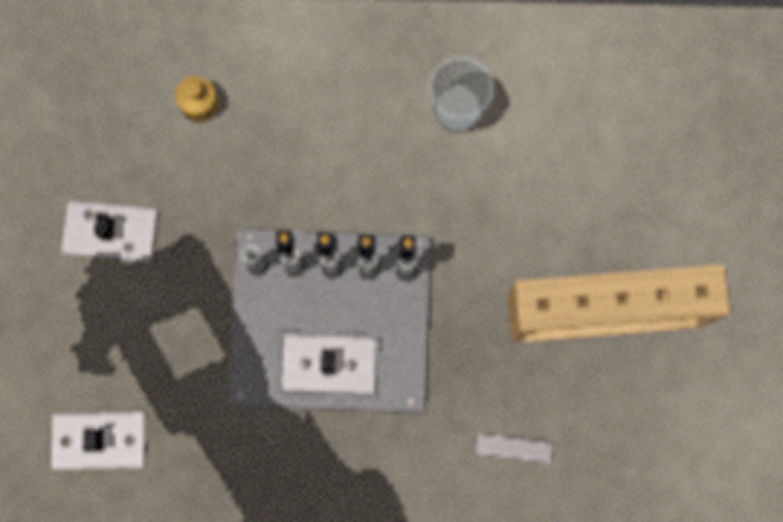

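View pics/w20.png

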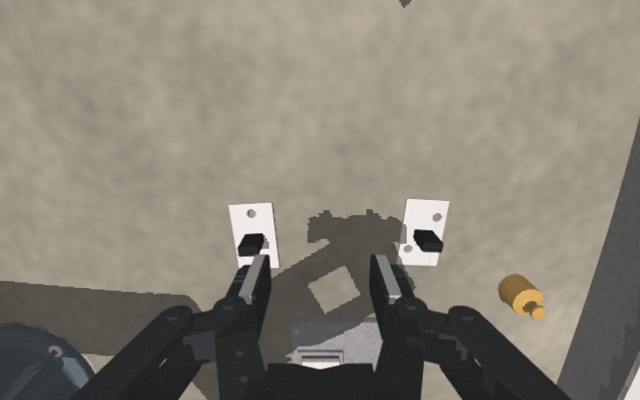

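All five rack holes are empty and there are four rods in four tubes. The plate is seated, and the other two plates and the bystanders are unmoved. As a last numeric check, I'll compare the handle cap heights, the plate bar-top height and the bystander shifts with their expected values.

Run:
```python
from h import *
im,d,s=load('s20'); hsv=cv2.cvtColor(im,cv2.COLOR_RGB2HSV)
xy=[(.5997,-.0648),(.6002,-.0248),(.6007,.0156),(.6012,.0557)]
print('expect cap px',np.round(proj('side',[(x,y,.158) for x,y in xy]),1).tolist(), 'if 28mm high',np.round(proj('side',[(x,y,.186) for x,y in xy[:1]]),1).tolist())
m=((hsv[...,0]>10)&(hsv[...,0]<28)&(hsv[...,1]>130)&(hsv[...,2]>110)).astype(np.uint8); m[215:]=0;m[:,330:]=0
n,l,st,ce=cv2.connectedComponentsWithStats(m)
for i in range(1,n):
    if st[i,4]>2: print('cap',np.round(ce[i],1),st[i,4])
# plate heights from depth, top camera: bar top & plate top
def z(name,fn,u):
    im,d,_=load(fn); o,r=ray(name,[u]); m,W=campose(name); D=d[int(round(u[1])),int(round(u[0]))]; 
    P=o+r[0]*D; return np.round(P*1000,1)
f=lambda a,b:(180+a/2.9,120+b/2.9)
for u in [(295,350),(365,345),(295,385),(365,385)]: print('plate',z('top','t20',f(*u)))
for u in [(250,320),(400,340)]: print('board',z('top','t20',f(*u)))
a=load('top0')[0].astype(int);b=load('t20')[0].astype(int)
for n,(x0,x1,y0,y1) in dict(weight=(238,260,143,165),beaker=(325,355,138,168),magnet=(340,374,265,284)).items(): print(n,abs(a-b)[y0:y1,x0:x1].mean())
```

```text
expect cap px [[318.2, 197.6], [311.5, 189.0], [305.3, 180.9], [299.5, 173.3]] if 28mm high [[317.9, 187.4]]
cap [204.8 100.9] 36
cap [301.7 171.7] 3
cap [307.5 179.5] 4
cap [313.5 187.5] 4
cap [320.2 196.2] 6
plate [510.1  51.9  29.1]
plate [516.9 -21.8  30.7]
plate [473.6  50.9  25.1]
plate [474.8 -22.8  30.4]
board [542.7 102.4  13.1]
board [525.1 -58.5  10.1]
weight 5.928374655647383
beaker 6.069629629629629
magnet 6.056243550051599
```

```bash
python3 -c "
from station import job; print(job.sign_off())"
```

```text
the job is handed in; nothing more can be done
None
```

The electrode stand is ready and the job is handed in, at about 44 s of the 210 s allowed.

- **Plate:** I picked the middle plate of the three by measuring: its two centred holes and the block's pins are both about 48 mm apart. It went over the pins on the first try with almost no force, and I left it seated before touching any rod. I never moved the other two plates; they lie flat on the bench, off the stand.
- **Rods:** Four rods were present. I put one in each of the four tubes at the −y end of the row and pushed each until the force rose to about 10–13 N, against the slug's 5 N, at the expected home height.

**Last checks:**
- **Rods and rack:** All five rack holes are empty. The four handle caps sit within about 2–3 px of their fully-home positions in the side picture. The offset is the same for all four, so I put it down to calibration; a rod not pushed down would be about 10 px off.
- **Plate height:** Depth readings of the plate's top were 25–31 mm. Seated should be 31 mm and resting on the pins would be 42 mm. The lowest reading is depth noise; the board beside it also read 2–5 mm low.
- **Other things on the bench:** The weight, beaker and steel bar look unmoved.

No check failed.

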